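Sift the spare pegs out of the pebble tub

ROBOT

A 7-joint arm with a two-finger parallel gripper is mounted at the origin on the work surface. World frame = base frame: x ahead of the robot, y to its left, z up, the work surface at z = 0. Lengths are in m, angles in rad, forces in N, time in s.
With the tool pointing down it reaches from about 0.4 to 0.875 m from the base axis. Payload 19.3 kg.
Tool frame: the origin (TCP) lies between the finger pads; the fingertips stand 17 mm ahead of it and the grasp point (between the pads) lies 2 mm behind it (bot.tips_ahead is the z of the fingertips in the tool frame, in m); z points along the fingers, y is the direction in which the jaws open and shut (so a half turn about z gives the same grasp; the last joint's range is limited). The gripper opens to 85 mm and grips with 20 to 120 N. Pads are 22 mm wide; open, the fingers measure 114 mm over their backs; the gripper's body (76 mm by 85 mm) begins 54 mm behind the grasp point. The pads swing forward as they close: fully open they stand 13 mm farther back than shut.
Start: joints at [-1.206, 0.521, -0.036, 1.599, 0.021, 1.021, -0.113], TCP at [0.263, 0.567, 0.227] pointing down, gripper open.
Joint ranges: [-2.91, 2.91], [-0.3, 2.13], [-1.5, 1.42], [0.17, 2.43], [-1.26, 4.41], [0.16, 1.93], [-2.52, 2.52]. Speed limits (rad/s): [1.89, 1.89, 2.39, 2.39, 3.01, 3.01, 3.01].

INTERFACE

Orientations are given as [roll, pitch, yaw] about the fixed x, y, z axes, in that order (R = Rz(yaw) Ry(pitch) Rx(roll)).
In Python, from workcell import telemetry, cams, job, bot gives the robot as it stands.
- The arm moves only by the tool arm_command, never from a script. Its argument "deltas" is a list of rows, each a list of 7 numbers: the opening, from -1 (shut) to 1 (fully open), so that 0 is half open, then the shift along the tool's x, y, z normalised to -1 to 1, where 1 is 150 mm, then the turn, a rotation vector about the tool's x, y, z normalised to -1 to 1, where 1 is 45 degrees. In form: [[hand, tx, ty, tz, rx, ry, rz], ...]. A call has 1 to 8 rows; each row is the pose to reach, as a shift and turn from the pose commanded when the call began, along the tool's axes at that moment; what a row does not reach only later rows make up. A row lasts 1/8 s, in which the tool goes at most 62.5 mm and 10.7 degrees, less where a joint would pass 70% of its speed; a pose out of reach is approached as far as the arm can. A call with a number of a shift or a turn outside -1 to 1 is refused whole. A call with a gripper value outside its range is refused whole. The fingers move at their own pace and stop on an object; "newtons" is the grip in N (left out, the last holds). Time passes only in rows, so rows that repeat a pose let the fingers close. It gives the time, the measured TCP pose, the force and the opening at its end, in the units of the state.
- telemetry.observe(): the state, without advancing time (a new reading comes with each control period).
- cams.grab_frame(name): name is "scene" or "top"; returns the picture (420x560x3 uint8, blue, green, red); there is no depth.
- cams.get_calibration(name): a dict with "fx", "fy", "cx", "cy" (pixels), "R" (3x3) and "t" (3): a world point X has camera coordinates R X + t. Camera axes: x right, y down, z forward; pixel columns grow to the right and rows downward; lengths in m; the calibration is good to about 2 mm. A picture is of the moment at which its call begins. get_calibration takes no time and is no camera call.
- job.job_done(): hands the job in, once; it reports no verdict.
The state is a dict: "clock": time; "qpos": joint angles; "qd": joint speeds; "joint_efforts": joint torques, N m; "position": TCP position; "tool_rot": TCP orientation; "force": force on the tool from outside, world axes, zero at the start; "moment": the same for the moment, N m; "grip_width": finger opening in m.
Only numpy, scipy, OpenCV 4.12 (cv2) and the standard library are available. Lean on these libraries where they do the work, as an engineer would, in place of code of your own. Each camera call takes 0.05 s, during which the arm holds its last target.

TASK

Three spare wooden pegs have fallen among the pebbles in the white tub. Pull the wire scoop out of its cubby by the basket, lay it down on the black mat and let go, then take it by its handle and scoop all three pegs up out of the tub so that every pebble drops back and stays in the tub; set the scoop down level on the mat with the pegs still in it, and let go. Touch pegs and pebbles only with the scoop, never with the gripper, and leave the bottle, snorkel and clamp where they are.

Things in the scene. Friction and masses are not known exactly. Their poses are not given: they have to be found in the camera images.
- scoop: Wire scoop 180 x 120 x 112 mm, about 220 g; starts with its handle in the cubby, basket sticking out. Origin: middle of the basket's underside; x to the open front, y left, z up. Floor: five tines along x, 3.2 mm thick, at y = 0, +-26, +-52 (23 mm gaps), x = -48 to 60. Wooden back wall x = -54 to -48, 38 mm high, full width. No front wall: pegs roll on the tines.
- handle_mid (a point): Grip point in the middle of the scoop's handle, at scoop (-62, 0, 100) mm. The handle is a level wooden bar along the scoop's x, from x = -115 to -40, 14 mm wide (y), z = 88 to 112, on a neck (10 x 14 mm) rising from the back wall at x = -51. Axes as the scoop's.
- cheek_left (a point): Top edge of the scoop's left wooden cheek (basket side wall), at scoop (18, 56, 38) mm. The cheek is 8 mm thick (y = 52 to 60), x = -48 to 35, z = 4 to 38, and can be gripped from above. Axes as the scoop's.
- cheek_right (a point): The same on the right cheek, at scoop (18, -56, 38) mm.
- front (a point): Middle tine's tip, underside, at scoop (60, 0, 8.5) mm. Tine undersides are at z = 0 from the back to x = 22 and rise from there to the tips by 8.5 mm (12.6 degrees): pitched nose-down by that angle, the front part lies flat on a floor and the rest is a ramp; level or nose-up, the pegs stay in.
- cubby: Fixed wooden box, open on the side facing its own -x; origin: middle of its underside. 130 mm deep (x = -65 to 65), 160 mm clear inside width, roof underside at z = 150, top 162. The scoop starts pointing along the cubby's -x, its origin about 109 mm in front; the roof covers the whole handle, which is clear after drawing the scoop out some 80 mm along the cubby's -x.
- tub: Fixed open white tub, 295 x 170 x 57 mm high; walls and floor 5 mm thick. Origin on its underside; inside: flat floor (top z = 5) from x = -160 to 95, then the +x end slopes up at 60 degrees to x = 124, z = 55; y = -80 to 80. Pegs and pebbles start at x = -35 to 98; the -x end is free. +x points roughly away from the robot. Tub and mat swap places from start to start.
- mat: Fixed black rubber mat lying on the bench, 220 (x) x 170 (y) x 4 mm. Origin: middle of its underside. The scoop's origin must come to lie over the mat.
- bottle: Loose white bottle standing up, 60 mm across, 150 mm high; not to be moved. Origin: middle of its underside.
- snorkel: Loose teal snorkel lying flat, about 190 mm long, 20 mm thick, with a bent end; not to be moved. Origin: on the bench under the middle of its tube.
- clamp: Loose aluminium spring clamp lying flat, 90 mm long, 20 mm high; not to be moved. Origin: middle of its underside.
- peg0: Loose wooden peg, a rod with round ends, 70 mm long, 28 mm thick, about 25 g; starts lying in the tub, roughly along the tub's y. Origin: its centre; x along the peg.
- peg1: Loose wooden peg, a rod with round ends, 70 mm long, 28 mm thick, about 25 g; starts lying in the tub, roughly along the tub's y. Origin: its centre; x along the peg.
- peg2: Loose wooden peg, a rod with round ends, 70 mm long, 28 mm thick, about 25 g; starts lying in the tub, roughly along the tub's y. Origin: its centre; x along the peg.
- pebble0: Loose grey pebble, 19 x 16 x 16 mm, 12 g, small enough to fall between the tines; starts in the tub. Origin: its centre. Must end in the tub.
- pebble1: Loose grey pebble, 19 x 16 x 16 mm, 12 g, small enough to fall between the tines; starts in the tub. Origin: its centre. Must end in the tub.
- pebble2: Loose grey pebble, 19 x 16 x 16 mm, 12 g, small enough to fall between the tines; starts in the tub. Origin: its centre. Must end in the tub.
- pebble3: Loose grey pebble, 19 x 16 x 16 mm, 12 g, small enough to fall between the tines; starts in the tub. Origin: its centre. Must end in the tub.
- pebble4: Loose grey pebble, 19 x 16 x 16 mm, 12 g, small enough to fall between the tines; starts in the tub. Origin: its centre. Must end in the tub.
- pebble5: Loose grey pebble, 19 x 16 x 16 mm, 12 g, small enough to fall between the tines; starts in the tub. Origin: its centre. Must end in the tub.
There are look-alikes about, which are no part of the job. Of the things like the scoop, leave any that is blue; of the rest the smaller one is meant. Leave any red or yellow look-alike of the peg0 alone.

How it is judged:
By the outcome, as a careful person would: the job done as asked, in the order asked, and still so for the second after the job is handed in, with the robot touching nothing.
It also fails if it takes over 72 s, if anything falls off the work surface, if the arm or the gripper's body presses on something with over 40 N, if the wrist force passes 120 N, or if a joint passes its speed limit or range.

## Working session

There is one attempt and no reset: what is moved stays moved. The work goes in short steps, Python scripts to look and compute and a tool call to move; the robot and the scene stay as the last step left them, time stands still between calls to the robot, and variables do not carry over. Pictures are saved under pics/ and viewed, and the job is handed in when it is done.

Besides the shell and the picture viewer there is one more tool, called after "Call:" as name([rows], argument=value, ...), one row to a line, values as JSON. arm_command: Moves the arm, as the interface text tells. Its arguments: {"type":"object","properties":{"deltas":{"type":"array","items":{"type":"array","items":{"type":"number"}}},"newtons":{"type":"number"}},"required":["deltas"]}

```bash
ls; mkdir -p pics; python3 - <<'E'
from workcell import telemetry,cams,job,bot
import cv2
s=telemetry.observe()
for k in s: print(k,s[k])
print([a for a in dir(bot) if a[0]!='_'])
for n in ("scene","top"):
    im=cams.grab_frame(n); cv2.imwrite(f"pics/{n}0.png",im); print(n,cams.get_calibration(n))
E
```

```text
pics
clock 0.0
qpos [-1.20619313  0.52202827 -0.0363197   1.60002226  0.02120459  1.02111769
 -0.11279781]
qd [ 0.00060903  0.00105413 -0.00287316  0.00068539  0.00018114 -0.00156142
  0.00011889]
joint_efforts [-8.59897318e-05 -9.27117133e+01  1.97999507e+00 -3.69935453e+01
  1.79316220e-02  7.97329325e-03  5.85257112e-05]
position [0.26315895 0.56649979 0.22641184]
tool_rot [-3.14040596e+00  9.41634873e-05  2.70677770e+00]
force [ 0.24535385  0.3478281  -0.55705108]
moment [-0.0490085   0.01838006 -0.00252343]
grip_width 0.0853356773431227
['IKError', 'tips_ahead']
scene {'fx': 391.96266357673517, 'fy': 391.96266357673517, 'cx': 282.62444279428144, 'cy': 223.33366659703393, 'R': array([[-0.12622614,  0.99191881, -0.01280797],
       [ 0.8025449 ,  0.09452137, -0.58905636],
       [-0.58308545, -0.08463328, -0.80799045]]), 't': array([-0.04149092, -0.36323605,  1.51246463])}
top {'fx': 421.2697541572731, 'fy': 421.2697541572731, 'cx': 283.63039332988996, 'cy': 211.52718197702214, 'R': array([[-0.02893508, -0.99939956, -0.01905999],
       [-0.99666114,  0.03030176, -0.07581803],
       [ 0.07635006,  0.01680255, -0.99693949]]), 't': array([0.13774185, 0.49076377, 1.40356391])}
```

View pics/scene0.png

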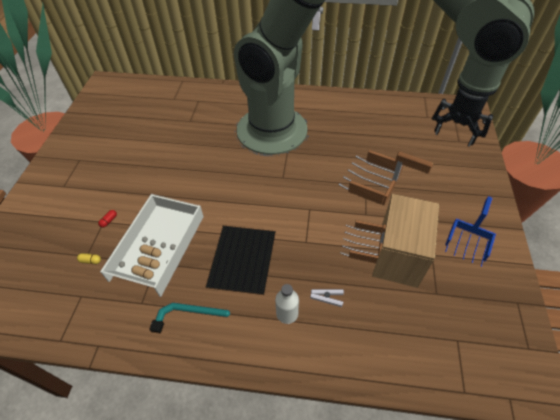

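View pics/top0.png

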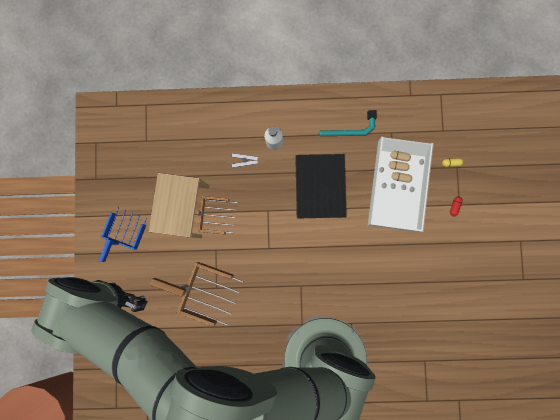

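Scoop candidates in the top view are the one in the cubby at (218,215), a large wooden one at (205,293) and a blue one at (122,230). The blue one is excluded. The smaller of the other two is the one in the cubby, which also fits "starts in the cubby". I'll confirm this in an enlarged crop.

```bash
cat > h.py <<'E'
import numpy as np, cv2
from workcell import telemetry,cams,job,bot
from scipy.spatial.transform import Rotation as Rn
C={n:cams.get_calibration(n) for n in("scene","top")}
def ray(n,u,v):
    c=C[n];d=np.array([(u-c['cx'])/c['fx'],(v-c['cy'])/c['fy'],1.]);R=np.array(c['R'])
    return -R.T@c['t'],R.T@d
def onz(n,u,v,z):
    o,d=ray(n,u,v);return o+d*(z-o[2])/d[2]
def proj(n,X):
    c=C[n];p=np.array(c['R'])@np.asarray(X,float)+c['t'];return np.array([c['fx']*p[0]/p[2]+c['cx'],c['fy']*p[1]/p[2]+c['cy']])
def two(a,b):
    o1,d1=ray("scene",*a);o2,d2=ray("top",*b)
    d1/=np.linalg.norm(d1);d2/=np.linalg.norm(d2)
    A=np.c_[d1,-d2];s=np.linalg.lstsq(A,o2-o1,rcond=None)[0]
    p=o1+d1*s[0];q=o2+d2*s[1];return (p+q)/2,np.linalg.norm(p-q)
def crop(src,dst,u0,v0,u1,v1,k):
    im=cv2.imread(src)[v0:v1,u0:u1];cv2.imwrite(dst,cv2.resize(im,None,fx=k,fy=k,interpolation=cv2.INTER_CUBIC))
def pose():
    s=telemetry.observe();return np.array(s['position']),Rn.from_euler('xyz',s['tool_rot']),s
def cmd(p,R,p0,R0):
    """normalised tx..rz from pose (p0,R0) to (p,R)"""
    d=R0.inv().apply(np.asarray(p)-p0)/0.15
    r=(R0.inv()*R).as_rotvec()/(np.pi/4)
    return np.round(np.r_[d,r],4)
E
python3 - <<'E'
from h import *
crop("pics/top0.png","pics/c1.png",140,160,250,250,7)
crop("pics/scene0.png","pics/c2.png",330,190,450,290,6)
crop("pics/top0.png","pics/c3.png",280,120,450,240,4)
E
```

```text
(no output)
```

View pics/c1.png

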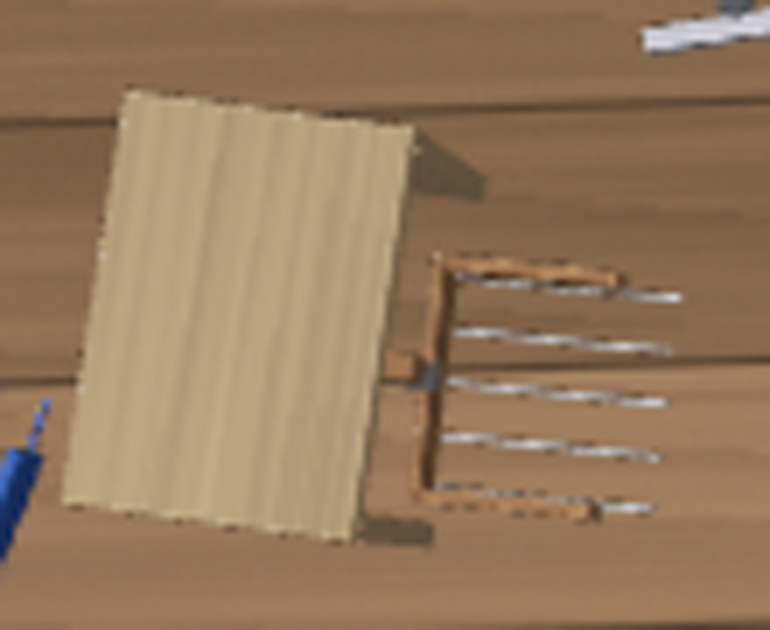

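View pics/c2.png

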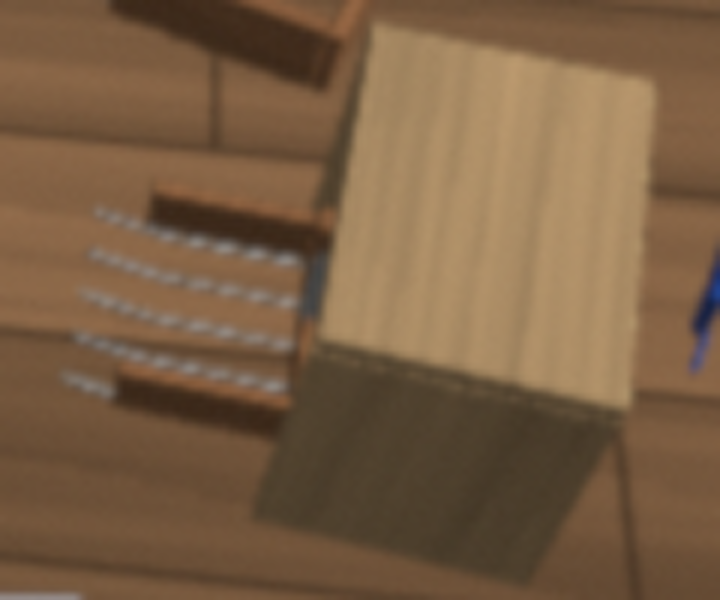

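View pics/c3.png

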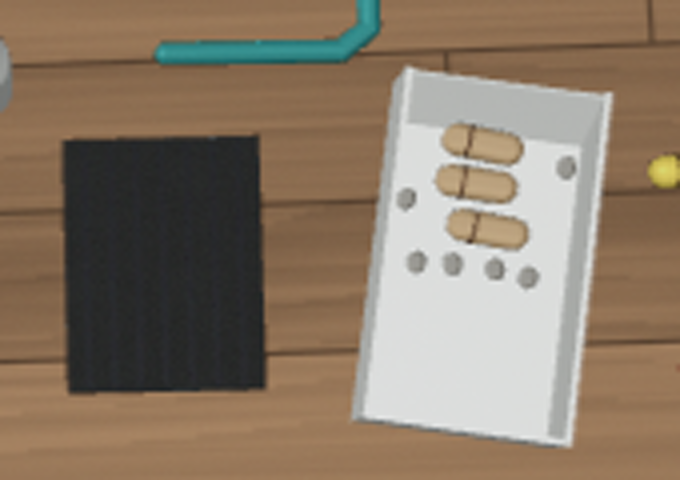

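The crop shows wooden cheeks and back wall with five tines and its handle in the cubby, so this is the scoop. Next I'll measure it, the tub, the mat, the pegs and the pebbles.

```bash
python3 - <<'E'
from h import *
np.set_printoptions(precision=4,suppress=True)
def t(n,cx,cy,k,u0,v0,z): return onz(n,cx/k+u0,cy/k+v0,z)
print("scoop z=.038")
pts={}
for nm,p in dict(LF=(622,280),RF=(599,508),LB=(437,258),RB=(418,494)).items():
    pts[nm]=t("top",*p,7,140,160,.038);print(nm,pts[nm])
print("tips z=.01",[t("top",*p,7,140,160,.010)[:2] for p in((682,297),(670,350),(664,402),(658,458),(652,508))])
print("scene cheeks", [t("scene",*p,6,330,190,.038)[:2] for p in((155,186),(118,366))])
print("cubby roof",[t("top",*p,7,140,160,.162)[:2] for p in((126,92),(414,128),(350,541),(65,502))])
print("mat",[t("top",*p,4,280,120,.004)[:2] for p in((63,140),(258,135),(266,388),(69,393))])
print("tub rim",[t("top",*p,4,280,120,.057)[:2] for p in((407,67),(611,94),(572,446),(353,421))])
print("tub floor slope line z=.005",[t("top",*p,4,280,120,.005)[:2] for p in((408,125),(582,146),(551,437))])
print("pegs",[[t("top",*p,4,280,120,.019)[:2] for p in q] for q in(((441,138),(523,151)),((435,180),(518,189)),((446,223),(529,235)))])
print("pebbles",[t("top",*p,4,280,120,.013)[:2] for p in((406,198),(417,262),(453,264),(495,269),(528,277),(567,168))])
E
```

```text
scoop z=.038
LF [0.5376 0.3052 0.038 ]
RF [0.4288 0.3183 0.038 ]
LB [0.5509 0.3939 0.038 ]
RB [0.438  0.4046 0.038 ]
tips z=.01 [array([0.5313, 0.2801]), array([0.5056, 0.2865]), array([0.4803, 0.29  ]), array([0.4531, 0.2935]), array([0.4289, 0.2969])]
scene cheeks [array([0.4335, 0.3237]), array([0.5444, 0.3079])]
cubby roof [array([0.614 , 0.5041]), array([0.594 , 0.3772]), array([0.4139, 0.4075]), array([0.4345, 0.5319])]
mat [array([0.6901, 0.0759]), array([ 0.6889, -0.0919]), array([ 0.4707, -0.09  ]), array([0.4715, 0.0776])]
tub rim [array([ 0.7308, -0.2105]), array([ 0.7025, -0.3774]), array([ 0.4128, -0.3296]), array([ 0.4384, -0.1528])]
tub floor slope line z=.005 [array([ 0.6932, -0.2206]), array([ 0.67  , -0.3681]), array([ 0.4219, -0.3285])]
pegs [[array([ 0.6781, -0.2449]), array([ 0.6646, -0.3136])], [array([ 0.6422, -0.2381]), array([ 0.6322, -0.3077])], [array([ 0.6051, -0.2456]), array([ 0.5926, -0.3149])]]
pebbles [array([ 0.6285, -0.2142]), array([ 0.5734, -0.2209]), array([ 0.5707, -0.2513]), array([ 0.5653, -0.2865]), array([ 0.5576, -0.3139]), array([ 0.6499, -0.3518])]
```

```bash
cat >> h.py <<'E'
def tgt(x,y,z,yaw,pitch=0.):
    """tool down with yaw; pitch = extra turn about tool y"""
    return np.array([x,y,z]),Rn.from_euler('xyz',[np.pi,0,yaw])*Rn.from_rotvec([0,pitch,0])
def plan(*a):
    p0,R0,s=pose();p,R=tgt(*a);print("cmd",list(cmd(p,R,p0,R0)));return cmd(p,R,p0,R0)
np.set_printoptions(precision=4,suppress=True)
E
python3 - <<'E'
from h import *
plan(.541,.321,.2,1.442)
plan(.40,.444,.21,2.07)
print("bottle top",onz("top",274,131,.15),"base",onz("top",274,143,0), "clamp",onz("top",245,160,.01))
print("big scoop", onz("top",152,279,.1),onz("top",215,322,.03))
print("snorkel",onz("top",320,133,.01),onz("top",372,112,.01))
E
```

```text
cmd [np.float64(-2.3695), np.float64(-0.7044), np.float64(0.1774), np.float64(-0.0011), np.float64(0.0009), np.float64(1.6104)]
cmd [np.float64(-1.1716), np.float64(-0.3567), np.float64(0.1103), np.float64(-0.0013), np.float64(0.0005), np.float64(0.8108)]
bottle top [0.7371 0.1436 0.15  ] base [0.7356 0.15   0.    ] clamp [0.6772 0.251  0.01  ]
big scoop [0.2868 0.545  0.1   ] [0.1353 0.3599 0.03  ]
snorkel [ 0.7629 -0.0099  0.01  ] [ 0.8304 -0.1916  0.01  ]
```

Call:
arm_command([
  [1, -0.4, -0.12, 0.0, 0, 0, 0.24],
  [1, -0.8, -0.24, 0.0, 0, 0, 0.48],
  [1, -1, -0.3, 0, 0, 0, 0.7],
  [1, -1, -0.3, 0, 0, 0, 0.8],
  [1, -1, -0.3, 0, 0, 0, 0.8],
])

```text
clock: 0.72
position: [0.3803, 0.4627, 0.2268]
tool_rot: [-3.141, 0.0, 2.079]
force: [-0.9, 0.4, 0.9]
grip_width: 0.0852
```

```bash
python3 - <<'E'
from h import *
plan(.541,.321,.2,1.442)
E
```

```text
cmd [np.float64(-1.3466), np.float64(0.4766), np.float64(0.1785), np.float64(-0.0004), np.float64(0.0004), np.float64(0.8108)]
```

Call:
arm_command([
  [1, -0.35, 0.12, 0, 0, 0, 0.24],
  [1, -0.7, 0.24, 0.0, 0, 0, 0.48],
  [1, -1, 0.36, 0, 0, 0, 0.7],
  [1, -1, 0.48, 0, 0, 0, 0.81],
  [1, -1, 0.48, 0, 0, 0, 0.81],
])

```text
clock: 1.35
position: [0.5163, 0.3673, 0.2264]
tool_rot: [-3.141, 0.001, 1.445]
force: [0.0, -0.5, -0.2]
grip_width: 0.0853
```

```bash
python3 - <<'E'
from h import *
print(pose()[2]['qpos'])
plan(.541,.321,.08,1.442)
E
```

```text
[-0.9183  0.5564  0.3142  1.5888 -0.1917  1.0275 -0.6752]
cmd [np.float64(-0.2847), np.float64(0.2024), np.float64(0.9758), np.float64(-0.0004), np.float64(0.0007), np.float64(0.0032)]
```

Call:
arm_command([
  [1, -0.28, 0.2, 0, 0, 0, 0],
  [1, -0.28, 0.2, 0.3, 0, 0, 0],
  [1, -0.28, 0.2, 0.6, 0, 0, 0],
  [1, -0.28, 0.2, 0.8, 0, 0, 0],
  [1, -0.28, 0.2, 0.97, 0, 0, 0],
  [1, -0.28, 0.2, 0.97, 0, 0, 0],
])

```text
clock: 2.1
position: [0.5387, 0.3214, 0.08]
tool_rot: [-3.139, 0.002, 1.446]
force: [0.5, -0.0, 1.1]
grip_width: 0.0856
```

```bash
python3 - <<'E'
from h import *
for n in("scene","top"): cv2.imwrite(f"pics/{n}1.png",cams.grab_frame(n))
p=proj("scene",pose()[0]);print(p,proj("top",pose()[0]),pose()[0])
crop("pics/scene1.png","pics/s1c.png",300,150,440,280,5)
E
```

```text
[356.6473 241.9163] [221.727  197.9124] [0.5403 0.3218 0.0823]
```

View pics/s1c.png

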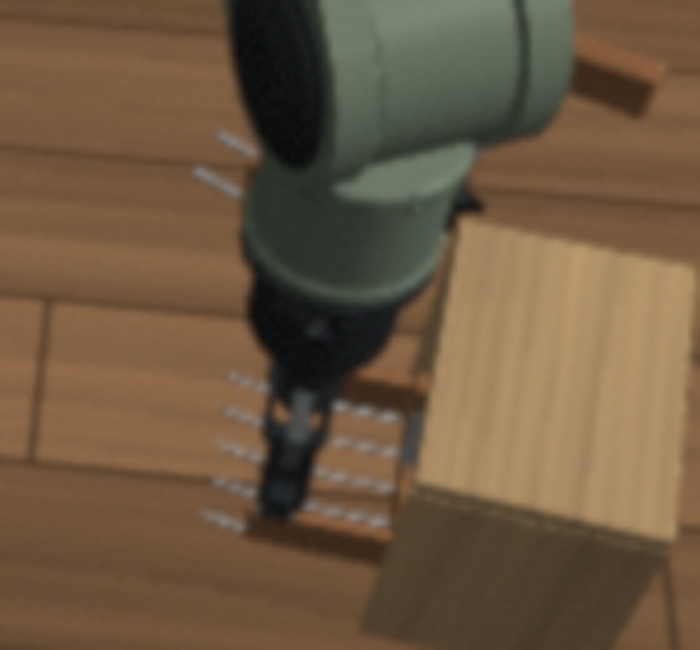

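View pics/top1.png

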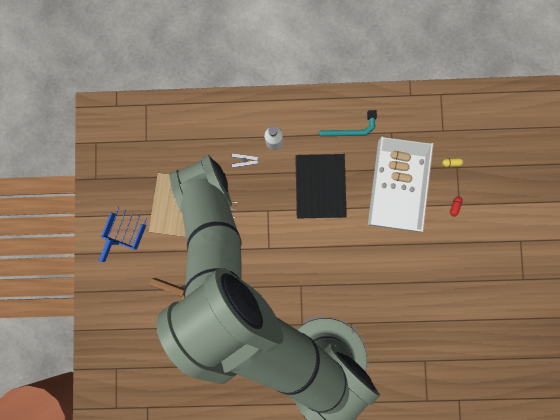

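The hand straddles the left cheek; the +x finger sits near crop (285,505), clear of the cubby. I'll descend and grip.

Call:
arm_command([
  [1, 0, 0, 0.12, 0, 0, 0],
  [1, 0, 0, 0.24, 0, 0, 0],
  [1, 0, 0, 0.34, 0, 0, 0],
  [1, 0, 0, 0.34, 0, 0, 0],
  [-1, 0, 0, 0.34, 0, 0, 0],
  [-1, 0, 0, 0.34, 0, 0, 0],
  [-1, 0, 0, 0.34, 0, 0, 0],
  [-1, 0, 0, 0.34, 0, 0, 0],
], newtons=60)

```text
clock: 3.2
position: [0.5407, 0.3213, 0.0307]
tool_rot: [3.141, -0.0, 1.442]
force: [-0.2, -0.3, -0.4]
grip_width: 0.0121
```

Call:
arm_command([
  [-1, 0, 0, 0, 0, 0, 0],
  [-1, 0, 0, 0, 0, 0, 0],
  [-1, 0, 0, 0, 0, 0, 0],
])

```text
clock: 3.58
position: [0.5408, 0.3213, 0.0307]
tool_rot: [3.141, -0.0, 1.442]
force: [1.1, -0.4, 4.5]
grip_width: 0.0046
```

Call:
arm_command([
  [-1, 0, 0, 0, 0, 0, 0],
  [-1, 0, 0, 0, 0, 0, 0],
])

```text
clock: 3.82
position: [0.5407, 0.3213, 0.0307]
tool_rot: [3.141, -0.0, 1.442]
force: [0.0, -0.8, 5.6]
grip_width: 0.0045
```

```bash
python3 - <<'E'
from h import *
for n in("scene","top"): cv2.imwrite(f"pics/{n}2.png",cams.grab_frame(n))
crop("pics/scene2.png","pics/s2c.png",310,190,430,280,6)
E
```

```text
(no output)
```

View pics/s2c.png

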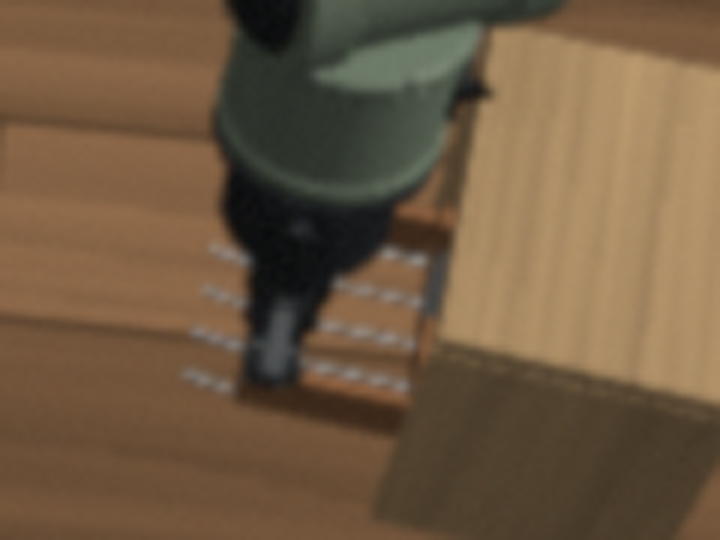

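```bash
python3 - <<'E'
from h import *
p=pose()[0];q=p-[0,0,.017]
for X in(p,q): u=proj("scene",X);print(u,(u-[310,190])*6)
for c in((240,385),(240,400),(300,385),(405,405)): print(c,onz("scene",c[0]/6+310,c[1]/6+190,.038))
crop("pics/scene0.png","pics/s0c.png",335,220,405,270,11)
crop("pics/top0.png","pics/t0c.png",195,190,245,240,12)
E
```

```text
[353.9935 251.7678] [263.9612 370.6068]
[353.2213 254.8177] [259.3277 388.9059]
(240, 385) [0.555  0.3091 0.038 ]
(240, 400) [0.5635 0.3093 0.038 ]
(300, 385) [0.5516 0.3377 0.038 ]
(405, 405) [0.557  0.3875 0.038 ]
```

View pics/s0c.png

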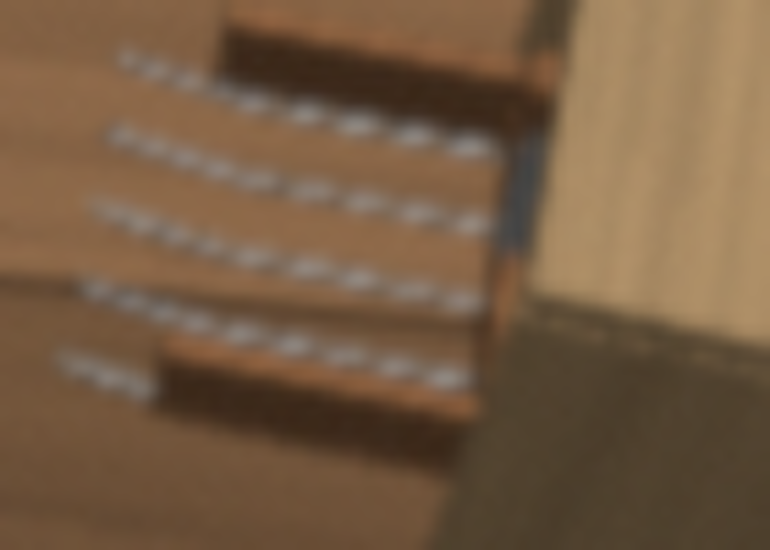

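View pics/t0c.png

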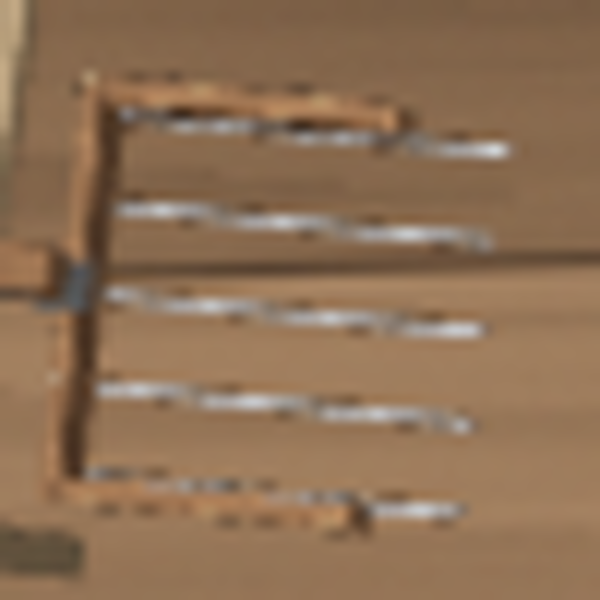

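```bash
python3 - <<'E'
from h import *
def S(u,v): return u/11+335,v/11+220
def T(u,v): return u/12+195,v/12+190
print(bot.tips_ahead)
print("L front outer top",two(S(160,358),T(408,108)))
print("R front outer top",two(S(225,15),T(362,525)))
print("L tip52",two(S(62,362),T(510,150)),"R tip",two(S(125,55),T(460,510)),"mid",two(S(95,208),T(483,330)))
print("tine back L2", two(S(465,380),T(120,208)))
E
```

```text
0.017
L front outer top (array([0.5422, 0.3077, 0.026 ]), np.float64(0.002508280087408714))
R front outer top (array([0.4253, 0.323 , 0.0249]), np.float64(0.0024507884080156523))
L tip52 (array([0.5318, 0.283 , 0.0025]), np.float64(0.004154633385163103)) R tip (array([0.4292, 0.2975, 0.0069]), np.float64(0.0017631590819511633)) mid (array([0.4804, 0.2908, 0.0032]), np.float64(0.002538565278873096))
tine back L2 (array([ 0.5193,  0.3949, -0.0053]), np.float64(0.0005604581221740316))
```

Call:
arm_command([
  [-1, 0, 0, -0.04, 0, 0, 0],
  [-1, 0, 0, -0.08, 0, 0, 0],
  [-1, 0, 0, -0.1, 0, 0, 0],
  [-1, 0, 0, -0.1, 0, 0, 0],
])

```text
clock: 4.42
position: [0.5406, 0.3213, 0.0457]
tool_rot: [3.141, -0.0, 1.442]
force: [0.2, 0.6, -2.2]
grip_width: 0.0047
```

```bash
python3 - <<'E'
from h import *
for n in("scene","top"): cv2.imwrite(f"pics/{n}3.png",cams.grab_frame(n))
crop("pics/scene3.png","pics/s3c.png",310,190,430,280,6)
E
```

```text
(no output)
```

View pics/s3c.png

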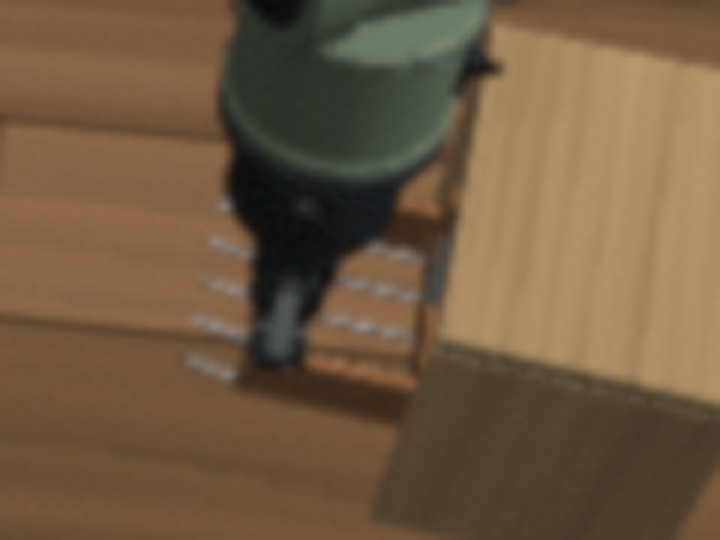

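The scoop is lifted with the hand: the tines moved up and the force reads −2.2 N, which is its weight. Now I'll draw it out.

Call:
arm_command([
  [-1, -0.1, 0, 0, 0, 0, 0],
  [-1, -0.23, 0, 0, 0, 0, 0],
  [-1, -0.37, 0, 0, 0, 0, 0],
  [-1, -0.5, 0, 0, 0, 0, 0],
  [-1, -0.63, 0, 0, 0, 0, 0],
  [-1, -0.76, 0, 0, 0, 0, 0],
  [-1, -0.8, 0, 0, 0, 0, 0],
  [-1, -0.8, 0, 0, 0, 0, 0],
])

```text
clock: 5.52
position: [0.5253, 0.2022, 0.0456]
tool_rot: [3.142, -0.0, 1.442]
force: [0.0, 1.4, -1.7]
grip_width: 0.0051
```

```bash
python3 - <<'E'
from h import *
for n in("scene","top"): cv2.imwrite(f"pics/{n}4.png",cams.grab_frame(n))
crop("pics/scene4.png","pics/s4c.png",290,150,450,270,5)
E
```

```text
(no output)
```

View pics/s4c.png

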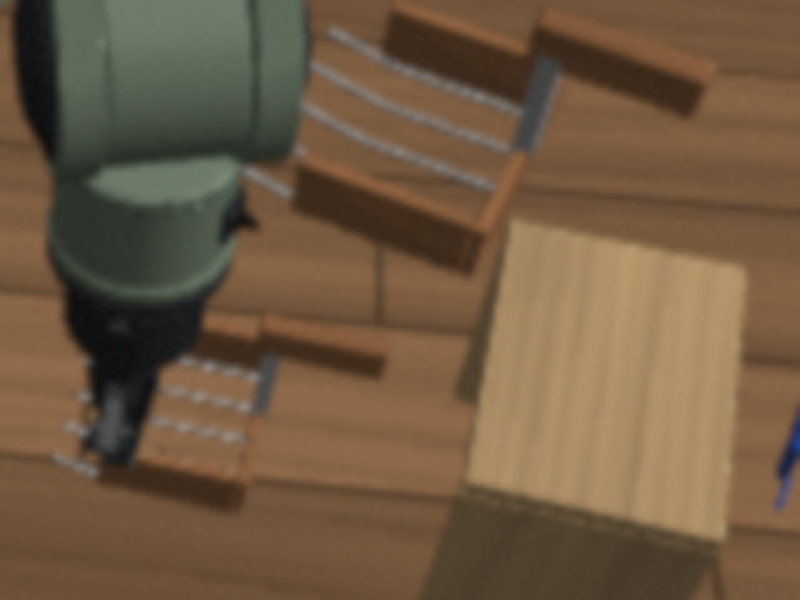

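View pics/top4.png

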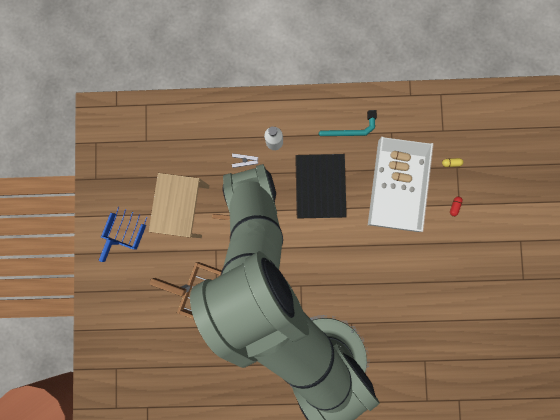

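The scoop is clear of the cubby and the whole handle shows at crop (330,345). Next I'll raise it, then carry it to the mat while turning.

Call:
arm_command([
  [-1, 0, 0, -0.15, 0, 0, 0],
  [-1, -0.05, 0.04, -0.35, 0, 0, -0.1],
  [-1, -0.17, 0.14, -0.5, 0, 0, -0.25],
  [-1, -0.32, 0.27, -0.55, 0, 0, -0.4],
  [-1, -0.48, 0.4, -0.57, 0, 0, -0.55],
  [-1, -0.64, 0.53, -0.57, 0, 0, -0.7],
  [-1, -0.78, 0.65, -0.57, 0, 0, -0.85],
  [-1, -0.88, 0.74, -0.57, 0, 0, -1],
])

```text
clock: 6.62
position: [0.6191, 0.0567, 0.1309]
tool_rot: [3.141, 0.0, 2.232]
force: [-0.8, 0.4, -2.4]
grip_width: 0.005
```

```bash
python3 - <<'E'
from h import *
print(pose()[2]['qpos'])
plan(.618,.056,.13,3.10)
E
```

```text
[-0.2156  0.6275  0.043   1.6948 -0.0345  0.8199  0.5036]
cmd [np.float64(0.0007), np.float64(-0.0084), np.float64(0.006), np.float64(0.0001), np.float64(0.0002), np.float64(-1.1056)]
```

Call:
arm_command([
  [-1, 0, 0, 0, 0, 0, -0.15],
  [-1, 0, 0, 0, 0, 0, -0.32],
  [-1, 0, 0, 0.1, 0, 0, -0.5],
  [-1, 0, 0, 0.2, 0, 0, -0.68],
  [-1, 0, 0, 0.3, 0, 0, -0.85],
  [-1, 0, 0, 0.4, 0, 0, -1],
  [-1, 0, 0, 0.48, 0, 0, -1],
  [-1, 0, 0, 0.5, 0, 0, -1],
])

```text
clock: 7.62
position: [0.6181, 0.0574, 0.0552]
tool_rot: [-3.141, -0.001, 3.011]
force: [-0.7, 1.3, -2.3]
grip_width: 0.0045
```

```bash
python3 - <<'E'
from h import *
for n in("scene","top"): cv2.imwrite(f"pics/{n}5.png",cams.grab_frame(n))
crop("pics/scene5.png","pics/s5c.png",190,170,310,290,5)
plan(.618,.056,.036,3.017)
E
```

```text
cmd [np.float64(0.0013), np.float64(-0.0094), np.float64(0.1329), np.float64(-0.0002), np.float64(-0.0002), np.float64(-0.0069)]
```

View pics/s5c.png

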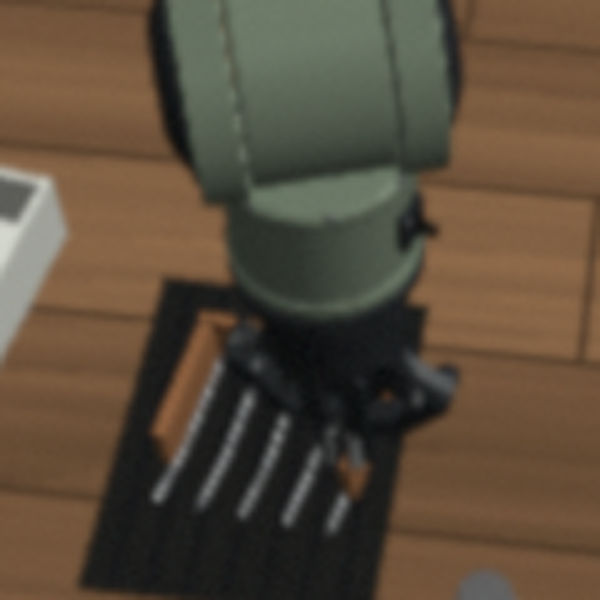

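Scoop is above the mat with its cheek in the jaws near crop (345,450). I'll lower it to contact and release. When the jaws open, the inner finger moves over the tines, which is free space.

Call:
arm_command([
  [-1, 0, 0, 0.06, 0, 0, 0],
  [-1, 0, 0, 0.11, 0, 0, 0],
  [-1, 0, 0, 0.13, 0, 0, 0],
  [-1, 0, 0, 0.135, 0, 0, 0],
  [-1, 0, 0, 0.135, 0, 0, 0],
])

```text
clock: 8.35
position: [0.6183, 0.057, 0.0358]
tool_rot: [-3.141, -0.0, 3.013]
force: [0.5, 0.3, -2.0]
grip_width: 0.0049
```

Call:
arm_command([
  [-1, 0, 0, 0.01, 0, 0, 0],
  [-1, 0, 0, 0.015, 0, 0, 0],
  [-1, 0, 0, 0.015, 0, 0, 0],
  [0, 0, 0, 0.01, 0, 0, 0],
  [0, 0, 0, 0.01, 0, 0, 0],
  [0, 0, 0, 0.0, 0, 0, 0],
  [0, 0, 0, -0.1, 0, 0, 0],
  [0, 0, 0, -0.3, 0, 0, 0],
])

```text
clock: 9.35
position: [0.6178, 0.0571, 0.0813]
tool_rot: [-3.141, -0.001, 3.013]
force: [-0.8, 0.9, -0.3]
grip_width: 0.0428
```

Call:
arm_command([
  [0, 0, 0, -0.4, 0, 0, 0],
  [0, 0, 0, -0.8, 0, 0, 0],
  [0, 0, 0, -1, 0, 0, 0],
  [0, 0.3, 0.3, -1, 0, 0, 0],
  [0, 0.7, 0.6, -1, 0, 0, 0],
  [0, 1, 0.9, -1, 0, 0, 0],
  [0, 1, 1, -1, 0, 0, 0],
])

```text
clock: 10.22
position: [0.4865, 0.2276, 0.2323]
tool_rot: [3.141, 0.001, 3.016]
force: [1.0, -0.8, -0.5]
grip_width: 0.0429
```

```bash
python3 - <<'E'
from h import *
for n in("scene","top"): cv2.imwrite(f"pics/{n}6.png",cams.grab_frame(n))
crop("pics/scene6.png","pics/s6c.png",190,170,310,290,5)
crop("pics/top6.png","pics/t6c.png",270,130,370,230,6)
print(pose()[2]['qpos'],pose()[0])
E
```

```text
[-0.3615  0.3855 -0.2444  1.816   0.111   0.9518  0.7938] [0.4875 0.2283 0.232 ]
```

View pics/s6c.png

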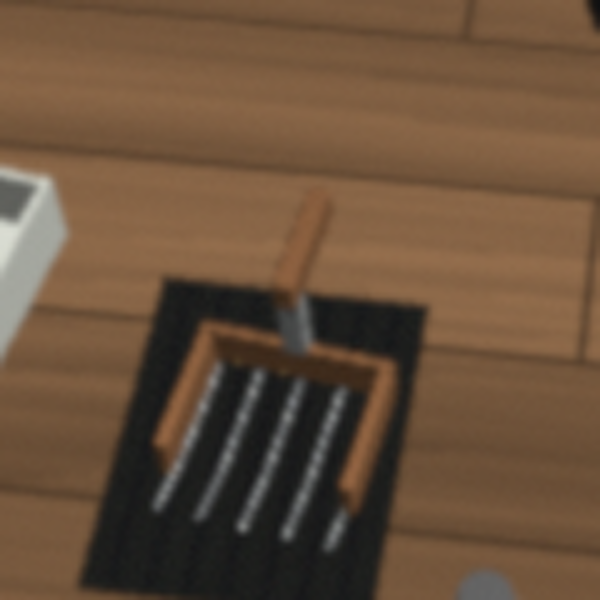

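View pics/t6c.png

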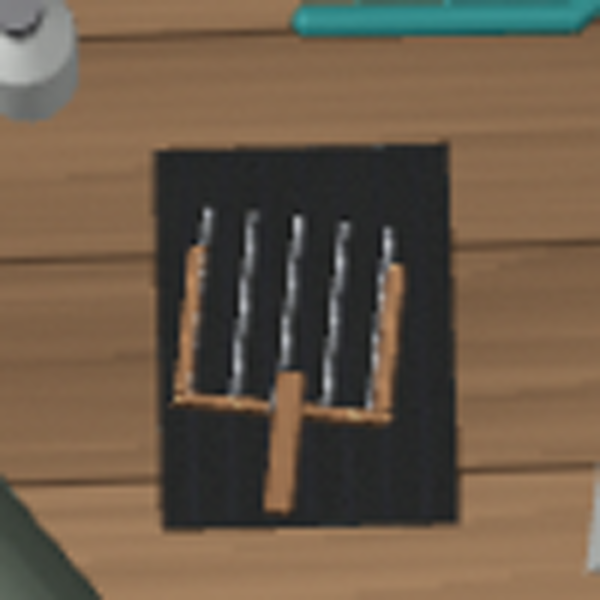

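The scoop lies flat on the mat, free, heading roughly +x; its handle shows in the top crop at (280–290, 372–512). Now I'll measure the handle.

```bash
python3 - <<'E'
from h import *
def S(u,v): return u/5+190,v/5+170
def T(u,v): return u/6+270,v/6+130
a=onz("top",*T(289,372),.116);b=onz("top",*T(280,513),.116);print(a,b,np.linalg.norm(a-b),np.arctan2(*(a-b)[1::-1]))
print(two(S(318,192),T(279,513)),two(S(285,288),T(289,372)))
L=onz("top",*T(197,246),.042);Rr=onz("top",*T(397,265),.042);LB=onz("top",*T(174,402),.042);RB=onz("top",*T(390,418),.042)
print(L,Rr,LB,RB)
m1=(L+Rr)/2;m2=(LB+RB)/2;h=m1-m2;print("heading",np.arctan2(h[1],h[0]),np.linalg.norm(h)); 
d=h/np.linalg.norm(h);print("origin",m1-.035*d,m2+.054*d,"handle mid",m1-.097*d)
E
```

```text
[0.5458 0.0107 0.116 ] [0.4716 0.018  0.116 ] 0.0745133173363358 -0.09838557292273177
(array([0.4724, 0.0176, 0.1043]), np.float64(0.000508771905325172)) (array([0.5465, 0.0109, 0.1092]), np.float64(0.00128471606926142))
[0.627  0.0545 0.042 ] [ 0.6127 -0.0564  0.042 ] [0.5399 0.0701 0.042 ] [ 0.5273 -0.0492  0.042 ]
heading -0.1311131077761859 0.08701639434464846
origin [0.5852 0.0037 0.042 ] [0.5871 0.0034 0.042 ] handle mid [0.5237 0.0118 0.042 ]
```

```bash
python3 - <<'E'
from h import *
plan(.524,.0125,.16,3.017)
E
```

```text
cmd [np.float64(-0.4192), np.float64(-1.3984), np.float64(0.4782), np.float64(0.0021), np.float64(0.0009), np.float64(0.0008)]
```

Call:
arm_command([
  [0.5, -0.1, -0.35, 0, 0, 0, 0],
  [0.5, -0.2, -0.7, 0, 0, 0, 0],
  [0.5, -0.35, -1, 0, 0, 0, 0],
  [0.5, -0.42, -1, 0, 0, 0, 0],
  [0.5, -0.42, -1, 0, 0, 0, 0],
])

```text
clock: 10.95
position: [0.5325, 0.0681, 0.2311]
tool_rot: [3.141, 0.0, 3.012]
force: [0.5, 0.3, 1.2]
grip_width: 0.0639
```

Call:
arm_command([
  [0.5, 0, -0.3, 0, 0, 0, 0],
  [0.5, 0, -0.4, 0.1, 0, 0, 0],
  [0.5, 0, -0.4, 0.3, 0, 0, 0],
  [0.5, 0, -0.4, 0.48, 0, 0, 0],
  [0.5, 0, -0.4, 0.48, 0, 0, 0],
])

```text
clock: 11.58
position: [0.5231, 0.0097, 0.1573]
tool_rot: [-3.141, -0.003, 3.015]
force: [-0.0, 0.3, 0.3]
grip_width: 0.0637
```

```bash
python3 - <<'E'
from h import *
plan(.524,.0125,.097,3.017)
cv2.imwrite("pics/scene7.png",cams.grab_frame("scene"))
crop("pics/scene7.png","pics/s7c.png",190,150,310,290,5)
E
```

```text
cmd [np.float64(-0.005), np.float64(0.0191), np.float64(0.4021), np.float64(-0.0004), np.float64(-0.0043), np.float64(-0.0031)]
```

View pics/s7c.png

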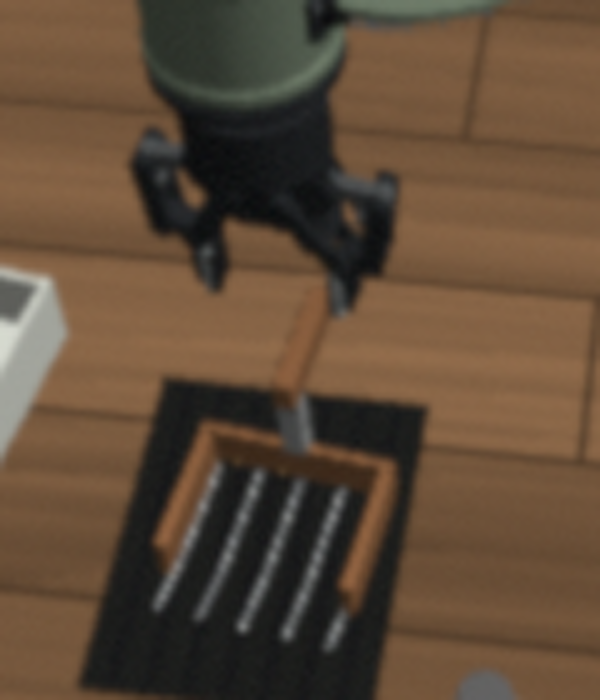

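Call:
arm_command([
  [0.5, 0, 0.02, 0.15, 0, 0, 0],
  [0.5, 0, 0.02, 0.3, 0, 0, 0],
  [0.5, 0, 0.02, 0.4, 0, 0, 0],
  [0.5, 0, 0.02, 0.4, 0, 0, 0],
  [-1, 0, 0.02, 0.4, 0, 0, 0],
  [-1, 0, 0.02, 0.4, 0, 0, 0],
  [-1, 0, 0.02, 0.4, 0, 0, 0],
  [-1, 0, 0.02, 0.4, 0, 0, 0],
], newtons=110)

```text
clock: 12.62
position: [0.5251, 0.0119, 0.0993]
tool_rot: [3.141, 0.001, 3.013]
force: [-1.3, 1.9, 6.8]
grip_width: 0.0107
```

Call:
arm_command([
  [-1, 0, 0, 0, 0, 0, 0],
  [-1, 0, 0, 0, 0, 0, 0],
  [-1, 0, 0, 0, 0, 0, 0],
  [-1, 0, 0, 0, 0, 0, 0],
])

```text
clock: 13.12
position: [0.5252, 0.012, 0.0993]
tool_rot: [3.141, 0.001, 3.013]
force: [-1.3, 1.3, 7.5]
grip_width: 0.0106
```

```bash
python3 - <<'E'
from h import *
cv2.imwrite("pics/scene8.png",cams.grab_frame("scene"))
crop("pics/scene8.png","pics/s8c.png",190,150,310,290,5)
print(pose()[2]['qpos'])
E
```

```text
[-0.0227  0.5487 -0.1515  1.9638  0.1325  0.6375  1.1835]
```

View pics/s8c.png

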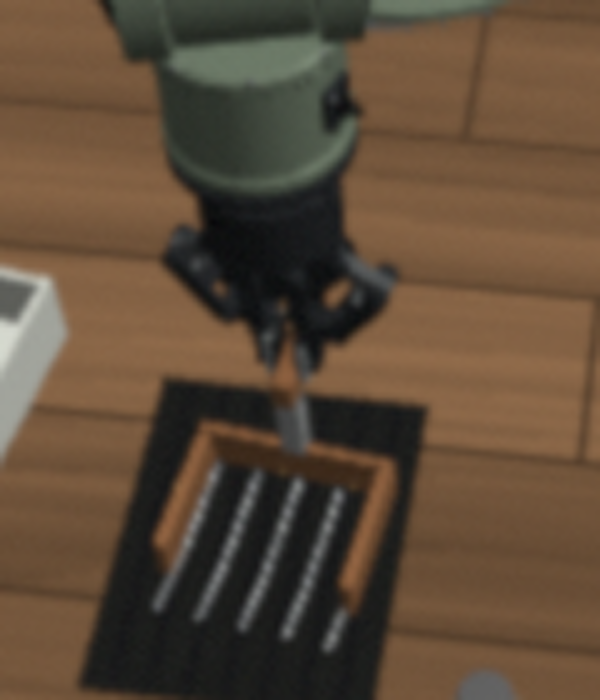

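Handle is held. Now I'll refine the tub pose and the pegs' and pebbles' positions in the tub frame.

```bash
python3 - <<'E'
from h import *
cv2.imwrite("pics/top8.png",cams.grab_frame("top"))
crop("pics/top8.png","pics/t8c.png",362,130,440,235,7)
crop("pics/scene8.png","pics/s8t.png",95,185,215,300,6)
E
```

```text
(no output)
```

View pics/t8c.png

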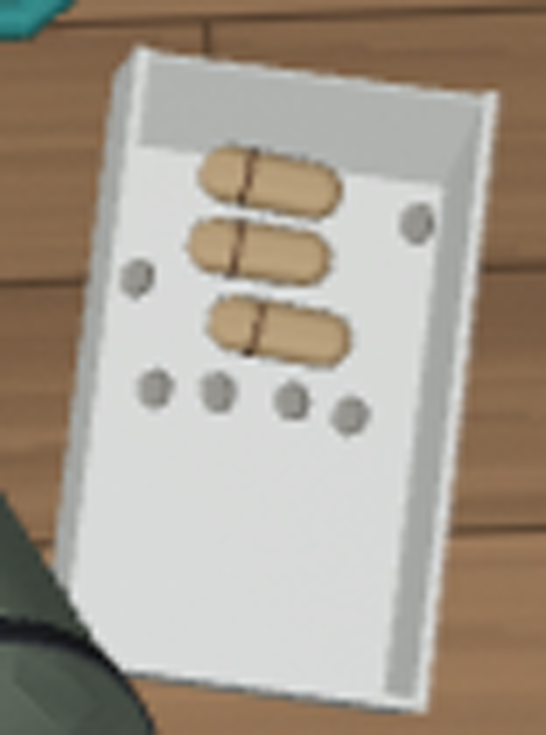

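View pics/s8t.png

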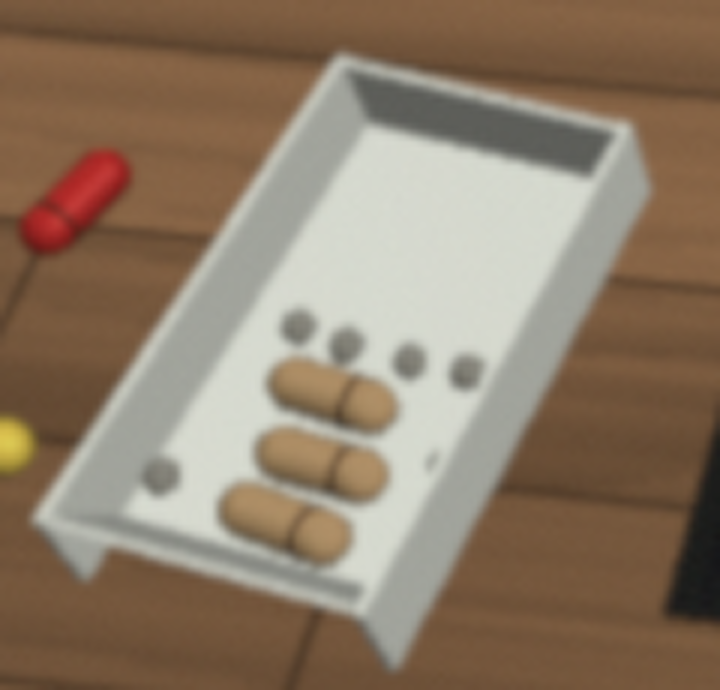

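```bash
python3 - <<'E'
from h import *
def S(u,v): return u/6+95,v/6+185
def T(u,v): return u/7+362,v/7+130
FL=onz("top",*T(137,46),.057);FR=onz("top",*T(497,92),.057);NR=onz("top",*T(428,712),.057)
print(FL,FR,NR,np.linalg.norm(FL-FR),np.linalg.norm(FR-NR))
print("2view",two(S(362,608),T(137,46)),two(S(35,518),T(497,92)),two(S(340,55),T(428,712)))
NRs=onz("scene",*S(340,55),.057);NLs=onz("scene",*S(632,125),.057);FLs=onz("scene",*S(362,610),.057);FRs=onz("scene",*S(35,518),.057)
print("scene",FLs,FRs,NRs,NLs)
ax=np.arctan2(*(FR-NR)[1::-1]);ay=np.arctan2(*(FL-FR)[1::-1])-np.pi/2;print("yaw",ax,ay)
sx=np.arctan2(*(FRs-NRs)[1::-1]),np.arctan2(*(FLs-NLs)[1::-1]);print(sx)
yaw=(ax+ay)/2
ex=np.array([np.cos(yaw),np.sin(yaw)]);ey=np.array([-ex[1],ex[0]])
c=(FL[:2]+NR[:2])/2; O=c+.0175*ex; print("O",O,yaw)
loc=lambda P:((P[:2]-O)@ex,(P[:2]-O)@ey)
for a,b in(((197,172),(343,192)),((189,242),(332,263)),((206,321),(352,344))):
    A=onz("top",*T(*a),.019);B=onz("top",*T(*b),.019);print("peg",np.round(loc((A+B)/2),4),np.linalg.norm(A-B))
for p in((137,277),(156,388),(219,391),(293,401),(351,415),(418,222)): print("peb",np.round(loc(onz("top",*T(*p),.013)),4))
E
```

```text
[ 0.7315 -0.2099  0.057 ] [ 0.7036 -0.3782  0.057 ] [ 0.412 -0.33   0.057] 0.17062049158479325 0.2955495719979131
2view (array([ 0.7314, -0.2101,  0.0577]), np.float64(0.0007021800551422224)) (array([ 0.7038, -0.3782,  0.055 ]), np.float64(0.0014530015207657617)) (array([ 0.4118, -0.3307,  0.0506]), np.float64(0.002608439977357816))
scene [ 0.7321 -0.2104  0.057 ] [ 0.7047 -0.3762  0.057 ] [ 0.4168 -0.3257  0.057 ] [ 0.4453 -0.159   0.057 ]
yaw -0.16378756931287763 -0.16379392907246926
(np.float64(-0.17347787460559083), np.float64(-0.1773383398849042))
O [ 0.589  -0.2728] -0.16379074919267345
peg [0.0827 0.0069] 0.07101272558693456
peg [0.0477 0.0075] 0.06951868103833264
peg [ 0.01   -0.0058] 0.0709038994724514
peb [0.0292 0.064 ]
peb [-0.0236  0.0486]
peb [-0.0211  0.0182]
peb [-0.0212 -0.0177]
peb [-0.0243 -0.0462]
peb [ 0.0739 -0.0677]
```

```bash
cat >> h.py <<'E'
O=np.array([.589,-.2728]);TY=-.167
GX,GZ=-.061,.0953
def sp(X,Y,Z,deg):
    """scoop origin at tub X,Y, world Z, nose-down deg -> TCP pose"""
    t=np.radians(deg);c,s=np.cos(t),np.sin(t)
    a=X+GX*c+GZ*s;z=Z-GX*s+GZ*c
    ex=np.array([np.cos(TY),np.sin(TY)]);ey=np.array([-ex[1],ex[0]])
    w=O+a*ex+Y*ey
    return tgt(w[0],w[1],z,TY+np.pi,t)
def pl(X,Y,Z,deg,ref=None):
    p0,R0,s=pose()
    p,R=sp(X,Y,Z,deg);print((X,Y,Z,deg),"TCP",p,"cmd",cmd(p,R,p0,R0).tolist())
E
python3 - <<'E'
from h import *
pl(-.097,0,.13,0);pl(-.097,0,.09,12.6)
E
```

```text
(-0.097, 0, 0.13, 0) TCP [ 0.4332 -0.2465  0.2253] cmd [0.3866, -1.7872, -0.841, 0.0005, 0.0012, 0.0492]
(-0.097, 0, 0.09, 12.6) TCP [ 0.4551 -0.2502  0.1963] cmd [0.2385, -1.793, -0.6476, -0.005, 0.2811, 0.0491]
```

Call:
arm_command([
  [-1, 0, 0, -0.1, 0, 0, 0],
  [-1, 0, 0, -0.3, 0, 0, 0],
  [-1, 0, -0.05, -0.5, 0, 0, 0],
  [-1, 0.03, -0.2, -0.7, 0, 0, 0],
  [-1, 0.08, -0.4, -0.8, 0, 0, 0],
  [-1, 0.14, -0.6, -0.8, 0, 0, 0],
  [-1, 0.2, -0.8, -0.8, 0, 0, 0.02],
  [-1, 0.24, -0.95, -0.8, 0, 0, 0.04],
])

```text
clock: 14.22
position: [0.4702, -0.1262, 0.2196]
tool_rot: [-3.141, 0.001, 2.98]
force: [-0.1, -0.8, -2.5]
grip_width: 0.0106
```

```bash
python3 - <<'E'
from h import *
pl(-.097,0,.10,12.6)
print(pose()[2]['qpos'])
cv2.imwrite("pics/scene9.png",cams.grab_frame("scene"))
E
```

```text
(-0.097, 0, 0.1, 12.6) TCP [ 0.4551 -0.2502  0.2063] cmd [-0.0339, -0.8322, 0.0884, -0.001, 0.2807, 0.0071]
[ 0.2455  0.3146 -0.1306  1.9587  0.0529  0.871   1.4966]
```

View pics/scene9.png

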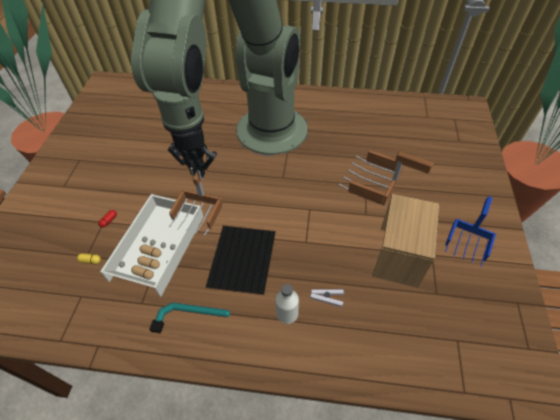

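The scoop is held level by the handle, about to pass over the tub (pixel 195,210).

Call:
arm_command([
  [-1, 0, -0.1, 0, 0, 0, 0],
  [-1, -0.01, -0.3, 0.02, 0, 0.05, 0],
  [-1, -0.02, -0.5, 0.05, 0, 0.12, 0],
  [-1, -0.03, -0.7, 0.07, 0, 0.2, 0],
  [-1, -0.034, -0.832, 0.088, 0, 0.28, 0.007],
  [-1, -0.034, -0.832, 0.088, 0, 0.28, 0.007],
  [-1, -0.034, -0.832, 0.088, 0, 0.28, 0.007],
])

```text
clock: 15.15
position: [0.4561, -0.2485, 0.2055]
tool_rot: [-3.142, -0.219, 2.977]
force: [0.4, 0.2, -2.3]
grip_width: 0.0105
```

```bash
python3 - <<'E'
from h import *
pl(-.097,0,.03,12.6);pl(-.097,0,.0125,12.6)
for n in("scene","top"): cv2.imwrite(f"pics/{n}10.png",cams.grab_frame(n))
crop("pics/scene10.png","pics/s10.png",95,165,225,300,5)
crop("pics/top10.png","pics/t10.png",350,120,450,240,5)
E
```

```text
(-0.097, 0, 0.03, 12.6) TCP [ 0.4551 -0.2502  0.1363] cmd [-0.096, -0.0125, 0.4511, -0.0007, 0.0007, 0.0029]
(-0.097, 0, 0.0125, 12.6) TCP [ 0.4551 -0.2502  0.1188] cmd [-0.1214, -0.0125, 0.565, -0.0007, 0.0007, 0.0029]
```

View pics/s10.png

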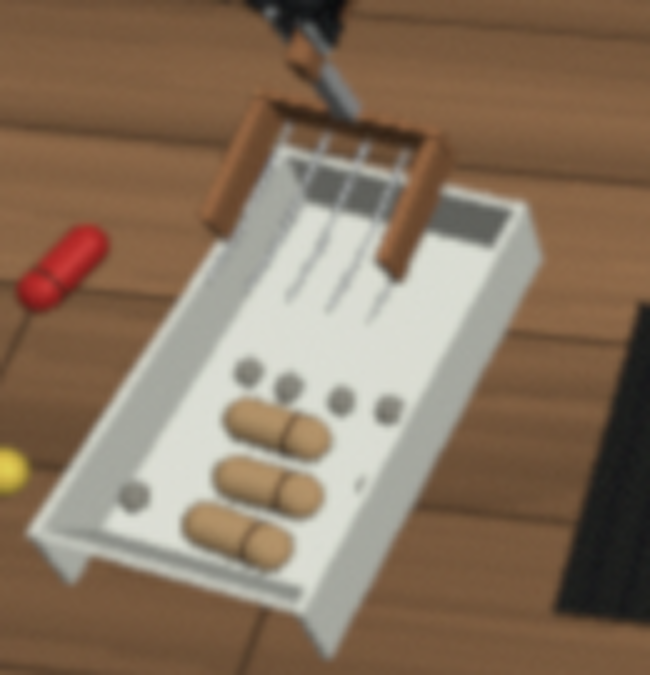

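View pics/t10.png

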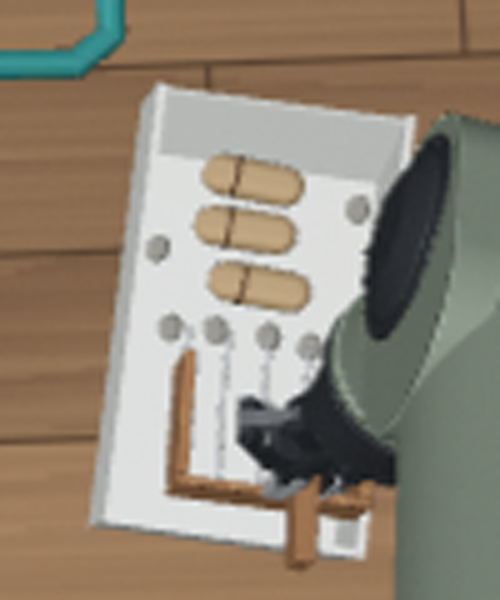

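```bash
python3 - <<'E'
from h import *
p,R,_=pose()
# scoop frame from tool: tool x = -scoop... scoop R = Rz(yaw-pi)Ry(pitch)
def sc(pt):  # pt scoop m -> world using measured TCP
    Rs=R*Rn.from_euler('x',np.pi)  # tool->?
    Rs=R*Rn.from_matrix(np.diag([-1,1,-1]))
    return p+Rs.apply(np.array(pt)-[GX,0,GZ])
for pt in((.035,.06,.038),(.035,.052,.038),(-.054,.06,.038),(-.054,-.06,.038),(-.115,0,.112),(.06,.026,.0117)):
    w=sc(pt);print(pt,w,"top",(proj("top",w)-[350,120])*5,"scene",(proj("scene",w)-[95,165])*5)
E
```

```text
(0.035, 0.06, 0.038) [ 0.546  -0.2025  0.129 ] top [184.3645 346.3704] scene [384.137  256.0092]
(0.035, 0.052, 0.038) [ 0.5447 -0.2104  0.129 ] top [197.1708 348.0591] scene [371.3016 252.8765]
(-0.054, 0.06, 0.038) [ 0.4603 -0.1883  0.1483] top [174.8325 482.1869] scene [442.6508 121.5413]
(-0.054, -0.06, 0.038) [ 0.4407 -0.3066  0.1484] top [371.2205 508.4594] scene [257.8485  79.1814]
(-0.115, 0, 0.112) [ 0.4077 -0.2403  0.2339] top [304.2955 562.2163] scene [345.7956 -56.5521]
(0.06, 0.026, 0.0117) [ 0.5589 -0.2391  0.0979] top [229.9806 330.8266] scene [329.0759 300.4336]
```

The top view agrees with the computed scoop pose within about 1 px. The scene view sits 2–3 px low, the same bias seen earlier near the robot. I'll go on with the top view, kinematics and force, and descend at the free end.

Call:
arm_command([
  [-1, -0.03, -0.01, 0.12, 0, 0, 0],
  [-1, -0.06, -0.01, 0.28, 0, 0, 0],
  [-1, -0.09, -0.01, 0.43, 0, 0, 0],
  [-1, -0.11, -0.01, 0.52, 0, 0, 0],
  [-1, -0.12, -0.01, 0.56, 0, 0, 0],
  [-1, -0.12, -0.01, 0.565, 0, 0, 0],
  [-1, -0.12, -0.01, 0.565, 0, 0, 0],
])

```text
clock: 16.12
position: [0.4551, -0.2505, 0.1195]
tool_rot: [-3.141, -0.219, 2.976]
force: [-0.2, 0.5, -2.6]
grip_width: 0.0107
```

```bash
python3 - <<'E'
from h import *
pl(-.097,0,.0098,12.6)
for n in("scene","top"): cv2.imwrite(f"pics/{n}11.png",cams.grab_frame(n))
crop("pics/scene11.png","pics/s11.png",95,165,225,300,5)
print(telemetry.observe()['force'],telemetry.observe()['moment'])
E
```

```text
(-0.097, 0, 0.0098, 12.6) TCP [ 0.4551 -0.2502  0.1161] cmd [-0.005, 0.0019, 0.022, -0.0015, 0.0011, 0.0017]
[ 0.0096  0.4533 -1.9981] [-0.0545 -0.3205 -0.0259]
```

View pics/s11.png

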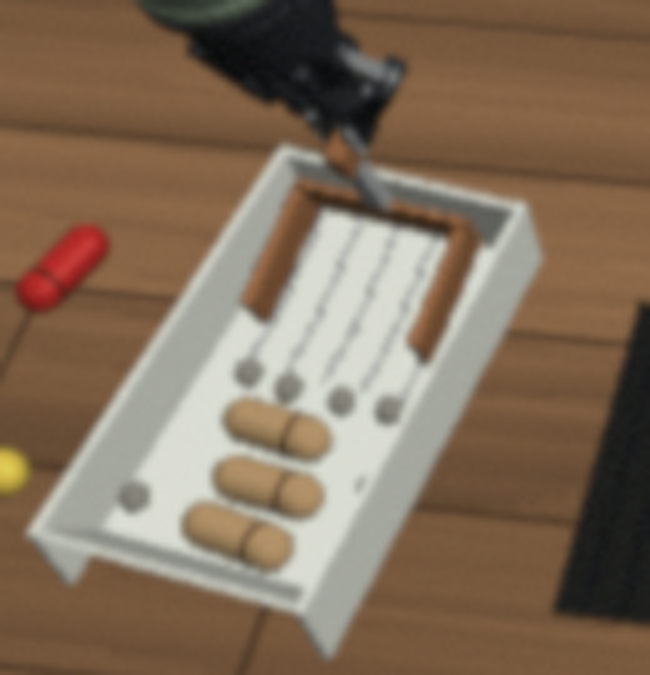

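Scoop is inside the tub with its tips just short of the pebbles (crop row ~380). I'll feel for the floor.

Call:
arm_command([
  [-1, -0.002, 0, 0.01, 0, 0, 0],
  [-1, -0.004, 0, 0.018, 0, 0, 0],
  [-1, -0.005, 0, 0.022, 0, 0, 0],
  [-1, -0.005, 0, 0.022, 0, 0, 0],
])

```text
clock: 16.73
position: [0.4541, -0.2502, 0.1162]
tool_rot: [-3.141, -0.221, 2.976]
force: [-6.4, 2.9, 14.5]
grip_width: 0.0104
```

Call:
arm_command([
  [-1, -0.001, 0, 0.006, 0, 0, 0],
  [-1, -0.001, 0, 0.006, 0, 0, 0],
])

```text
clock: 16.98
position: [0.4535, -0.2501, 0.1157]
tool_rot: [-3.141, -0.223, 2.976]
force: [-12.4, 5.5, 26.9]
grip_width: 0.0108
```

Call:
arm_command([
  [-1, 0.002, 0, -0.0085, 0, 0, 0],
  [-1, -0.05, 0, -0.02, 0, 0, 0],
  [-1, -0.102, 0, -0.0317, 0, 0, 0],
  [-1, -0.154, 0, -0.0433, 0, 0, 0],
  [-1, -0.206, 0, -0.055, 0, 0, 0],
  [-1, -0.258, 0, -0.0665, 0, 0, 0],
  [-1, -0.31, 0, -0.078, 0, 0, 0],
  [-1, -0.31, 0, -0.078, 0, 0, 0],
])

```text
clock: 17.98
position: [0.5016, -0.2587, 0.1165]
tool_rot: [-3.14, -0.221, 2.975]
force: [-6.0, 0.7, 11.0]
grip_width: 0.0106
```

```bash
python3 - <<'E'
from h import *
pl(-.05,0,.0098,12.6);pl(.031,0,.0098,12.6)
for n in("scene","top"): cv2.imwrite(f"pics/{n}12.png",cams.grab_frame(n))
crop("pics/scene12.png","pics/s12.png",95,165,225,300,5)
crop("pics/top12.png","pics/t12.png",350,120,450,240,5)
E
```

```text
(-0.05, 0, 0.0098, 12.6) TCP [ 0.5015 -0.258   0.1161] cmd [0.0007, 0.0039, 0.0027, -0.0018, -0.0015, 0.0011]
(0.031, 0, 0.0098, 12.6) TCP [ 0.5814 -0.2715  0.1161] cmd [-0.5262, 0.0032, -0.1157, -0.0018, -0.0015, 0.0011]
```

View pics/s12.png

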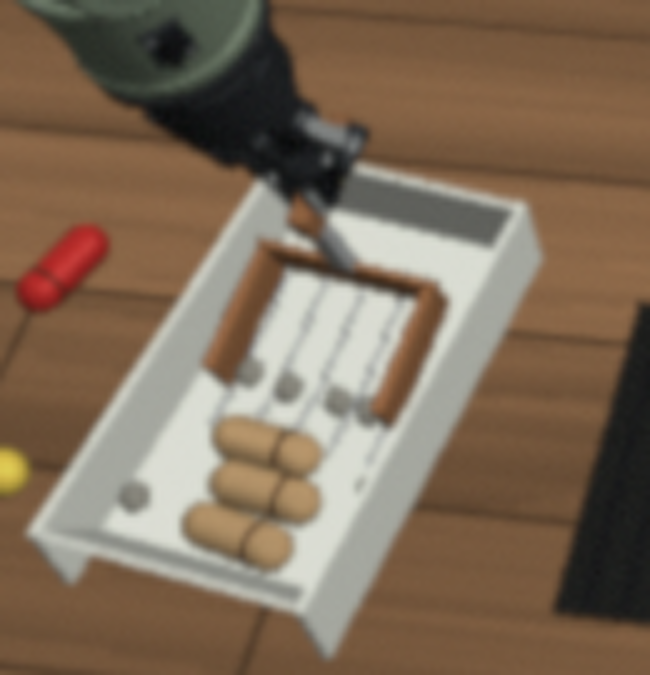

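View pics/t12.png

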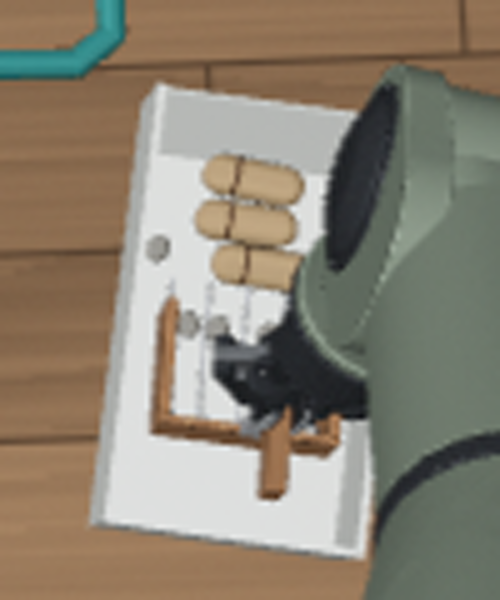

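The tines slid past the pebbles and are pushing the first peg (crop row ~445). I'll continue.

Call:
arm_command([
  [-1, -0.045, 0, -0.01, 0, 0, 0],
  [-1, -0.095, 0, -0.021, 0, 0, 0],
  [-1, -0.145, 0, -0.032, 0, 0, 0],
  [-1, -0.195, 0, -0.043, 0, 0, 0],
  [-1, -0.245, 0, -0.054, 0, 0, 0],
  [-1, -0.295, 0, -0.065, 0, 0, 0],
  [-1, -0.345, 0, -0.076, 0, 0, 0],
  [-1, -0.345, 0, -0.076, 0, 0, 0],
])

```text
clock: 19.08
position: [0.5537, -0.2674, 0.1165]
tool_rot: [-3.14, -0.221, 2.975]
force: [-8.0, 1.8, 13.1]
grip_width: 0.011
```

```bash
python3 - <<'E'
from h import *
pl(.031,0,.0098,12.6)
for n in("scene","top"): cv2.imwrite(f"pics/{n}13.png",cams.grab_frame(n))
crop("pics/scene13.png","pics/s13.png",95,165,225,300,5)
crop("pics/top13.png","pics/t13.png",350,120,450,240,5)
E
```

```text
(0.031, 0, 0.0098, 12.6) TCP [ 0.5814 -0.2715  0.1161] cmd [-0.1827, 0.0038, -0.0384, -0.0019, -0.002, 0.001]
```

View pics/s13.png

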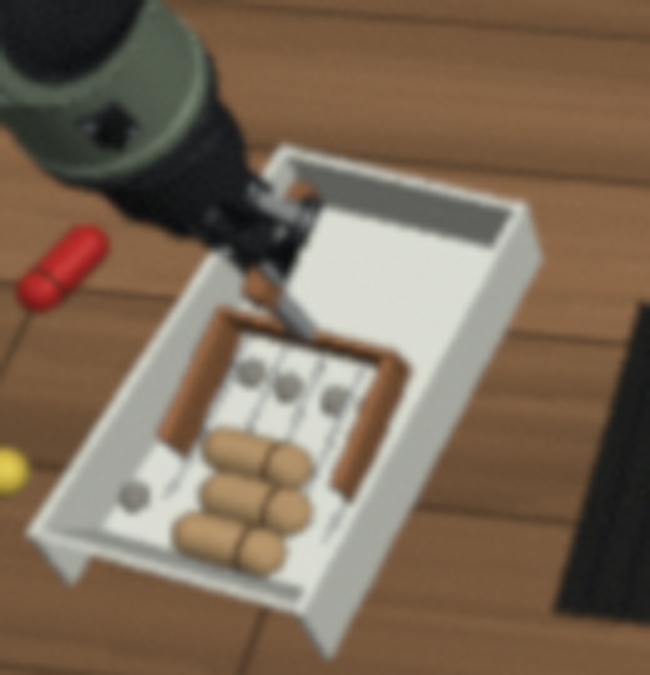

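View pics/t13.png

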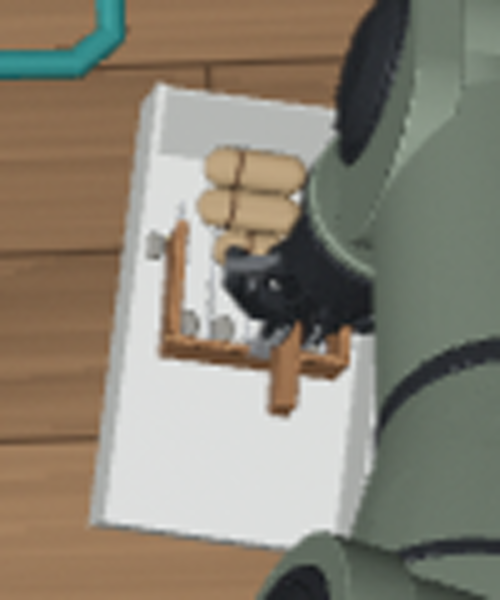

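Call:
arm_command([
  [-1, -0.035, 0, -0.008, 0, 0, 0],
  [-1, -0.075, 0, -0.0165, 0, 0, 0],
  [-1, -0.115, 0, -0.025, 0, 0, 0],
  [-1, -0.145, 0, -0.031, 0, 0, 0],
  [-1, -0.17, 0, -0.037, 0, 0, 0],
  [-1, -0.17, 0, -0.037, 0, 0, 0],
])

```text
clock: 19.92
position: [0.5789, -0.2718, 0.1166]
tool_rot: [-3.14, -0.222, 2.975]
force: [-11.8, 0.9, 17.7]
grip_width: 0.0105
```

```bash
python3 - <<'E'
from h import *
pl(.031,0,.0098,12.6)
for n in("scene","top"): cv2.imwrite(f"pics/{n}14.png",cams.grab_frame(n))
crop("pics/scene14.png","pics/s14.png",95,200,205,300,7)
crop("pics/top14.png","pics/t14.png",370,120,430,210,6)
E
```

```text
(0.031, 0, 0.0098, 12.6) TCP [ 0.5814 -0.2715  0.1161] cmd [-0.0163, 0.0043, -0.0001, -0.0019, -0.003, 0.0008]
```

View pics/s14.png

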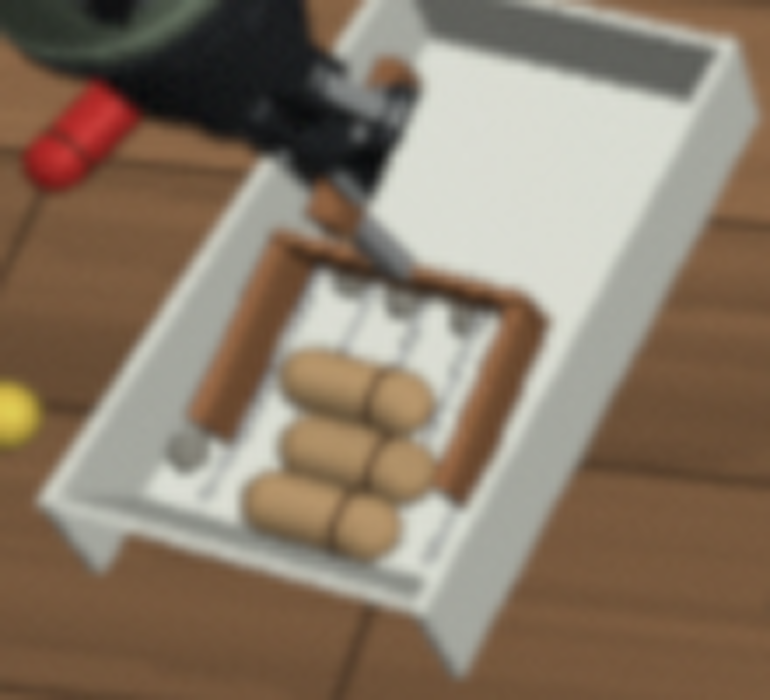

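View pics/t14.png

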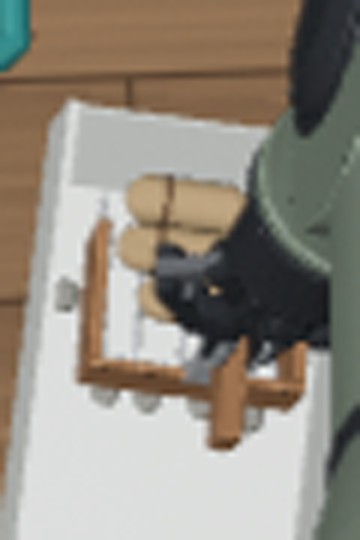

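```bash
python3 - <<'E'
from h import *
ex=np.array([np.cos(TY),np.sin(TY)]);ey=np.array([-ex[1],ex[0]])
loc=lambda P:((P[:2]-O)@ex,(P[:2]-O)@ey)
T=lambda u,v:(u/6+370,v/6+120)
print(loc(onz("top",*T(104,197),.008)), "cheek",loc(onz("top",*T(100,217),.045)),"pegend",loc(onz("top",*T(127,195),.02)),"backL",loc(onz("top",*T(80,378),.06)))
E
```

```text
(np.float64(0.09026793504477605), np.float64(0.050627831449707714)) cheek (np.float64(0.06966676244601169), np.float64(0.058781124553056306)) pegend (np.float64(0.09018523645217356), np.float64(0.040280423259265515)) backL (np.float64(-0.02404623220283411), np.float64(0.06188068647956412))
```

```bash
python3 - <<'E'
from h import *
for a in((.0355,0,.0103,12.6),(.0385,0,.0145,9),(.042,0,.019,6),(.045,0,.0225,3),(.047,0,.026,0),(.048,0,.032,-4),(.048,0,.038,-8)): pl(*a)
E
```

```text
(0.0355, 0, 0.0103, 12.6) TCP [ 0.5858 -0.2723  0.1166] cmd [-0.0448, 0.0041, -0.0099, -0.0019, -0.0027, 0.0008]
(0.0385, 0, 0.0145, 9) TCP [ 0.5823 -0.2717  0.1182] cmd [-0.0191, 0.0041, -0.0148, -0.0018, -0.0827, 0.0009]
(0.042, 0, 0.019, 6) TCP [ 0.5804 -0.2714  0.1202] cmd [-0.0041, 0.0041, -0.0249, -0.0018, -0.1493, 0.0009]
(0.045, 0, 0.0225, 3) TCP [ 0.5782 -0.271   0.1209] cmd [0.0114, 0.0041, -0.0263, -0.0018, -0.216, 0.001]
(0.047, 0, 0.026, 0) TCP [ 0.5752 -0.2705  0.1213] cmd [0.032, 0.0042, -0.0246, -0.0018, -0.2827, 0.001]
(0.048, 0, 0.032, -4) TCP [ 0.5698 -0.2696  0.1228] cmd [0.07, 0.0042, -0.0264, -0.0017, -0.3716, 0.0011]
(0.048, 0, 0.038, -8) TCP [ 0.5637 -0.2685  0.1239] cmd [0.1117, 0.0042, -0.0243, -0.0017, -0.4604, 0.0011]
```

Call:
arm_command([
  [-1, -0.025, 0, -0.006, 0, 0, 0],
  [-1, -0.045, 0, -0.01, 0, 0, 0],
  [-1, -0.045, 0, -0.01, 0, 0, 0],
  [-1, -0.032, 0, -0.0125, 0, -0.04, 0],
  [-1, -0.019, 0, -0.015, 0, -0.083, 0],
  [-1, -0.011, 0, -0.02, 0, -0.115, 0],
  [-1, -0.004, 0, -0.025, 0, -0.15, 0],
  [-1, 0.004, 0, -0.026, 0, -0.183, 0],
])

```text
clock: 21.02
position: [0.5801, -0.2713, 0.1194]
tool_rot: [-3.141, -0.076, 2.976]
force: [-0.3, 1.0, -2.8]
grip_width: 0.0107
```

```bash
python3 - <<'E'
from h import *
for a in((.047,0,.026,0),(.048,0,.032,-4),(.048,0,.038,-8)): pl(*a)
for n in("scene","top"): cv2.imwrite(f"pics/{n}15.png",cams.grab_frame(n))
crop("pics/scene15.png","pics/s15.png",95,200,205,300,7)
E
```

```text
(0.047, 0, 0.026, 0) TCP [ 0.5752 -0.2705  0.1213] cmd [0.0339, -0.0001, -0.0101, -0.0007, -0.0964, 0.002]
(0.048, 0, 0.032, -4) TCP [ 0.5698 -0.2696  0.1228] cmd [0.0712, -0.0, -0.0174, -0.0007, -0.1853, 0.002]
(0.048, 0, 0.038, -8) TCP [ 0.5637 -0.2685  0.1239] cmd [0.1127, 0.0, -0.0214, -0.0006, -0.2742, 0.002]
```

View pics/s15.png

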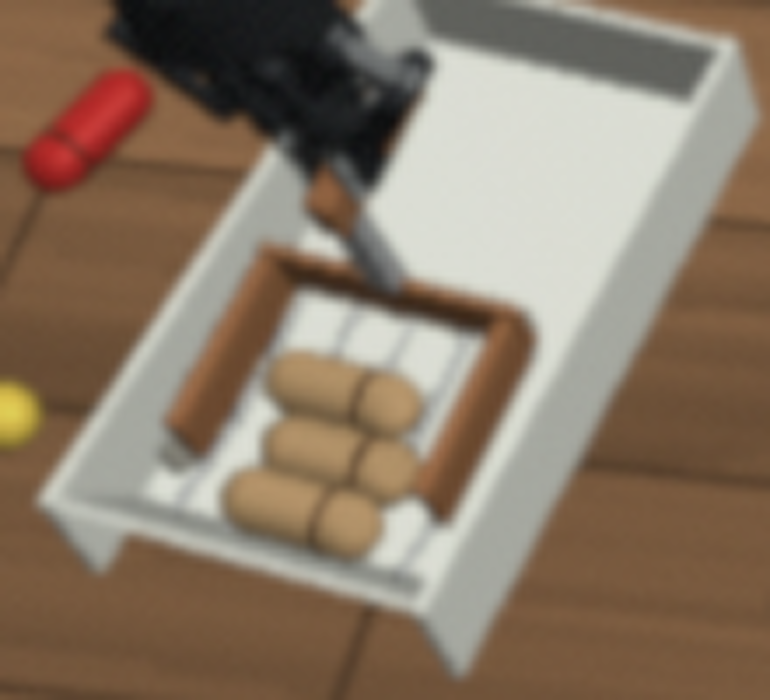

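All three pegs now ride on the tines, with the front one near the tips, and the pebbles lie on the floor behind and outside. I'll continue rotating nose-up along the slope.

Call:
arm_command([
  [-1, 0.01, 0, -0.005, 0, -0.035, 0],
  [-1, 0.02, 0, -0.009, 0, -0.07, 0],
  [-1, 0.034, 0, -0.012, 0, -0.1, 0],
  [-1, 0.048, 0, -0.015, 0, -0.13, 0],
  [-1, 0.06, 0, -0.017, 0, -0.16, 0],
  [-1, 0.071, 0, -0.019, 0, -0.185, 0],
  [-1, 0.092, 0, -0.021, 0, -0.23, 0],
  [-1, 0.113, 0, -0.023, 0, -0.275, 0],
])

```text
clock: 22.12
position: [0.5638, -0.2686, 0.1243]
tool_rot: [-3.141, 0.141, 2.976]
force: [0.5, -0.7, -3.1]
grip_width: 0.0111
```

```bash
python3 - <<'E'
from h import *
for a in((.048,0,.038,-8),(.04,0,.06,-10),(.02,0,.13,-10)): pl(*a)
for n in("scene","top"): cv2.imwrite(f"pics/{n}16.png",cams.grab_frame(n))
crop("pics/scene16.png","pics/s16.png",95,200,205,300,7)
E
```

```text
(0.048, 0, 0.038, -8) TCP [ 0.5637 -0.2685  0.1239] cmd [0.0009, 0.0003, 0.0028, -0.0006, 0.0023, 0.0022]
(0.04, 0, 0.06, -10) TCP [ 0.5529 -0.2667  0.1433] cmd [0.0549, 0.0003, -0.1354, -0.0005, -0.0421, 0.0022]
(0.02, 0, 0.13, -10) TCP [ 0.5332 -0.2634  0.2133] cmd [0.1212, 0.0002, -0.6162, -0.0005, -0.0421, 0.0022]
```

View pics/s16.png

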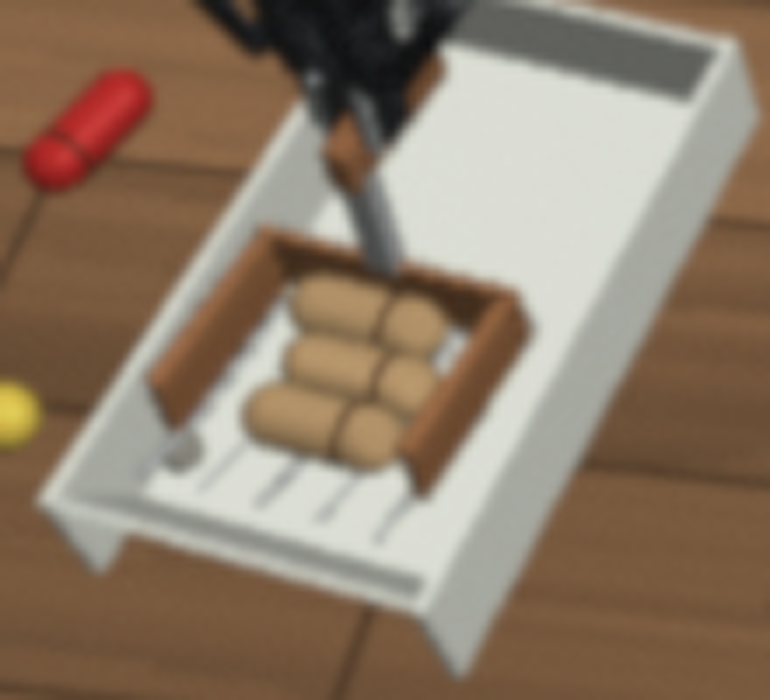

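All three pegs rolled to the back wall. I'll lift slowly, still inside the tub's footprint, and count the pebbles.

Call:
arm_command([
  [-1, 0.02, 0, -0.05, 0, -0.015, 0],
  [-1, 0.055, 0, -0.135, 0, -0.042, 0],
  [-1, 0.07, 0, -0.23, 0, -0.042, 0],
  [-1, 0.085, 0, -0.34, 0, -0.042, 0],
  [-1, 0.1, 0, -0.45, 0, -0.042, 0],
  [-1, 0.11, 0, -0.55, 0, -0.042, 0],
  [-1, 0.12, 0, -0.61, 0, -0.042, 0],
  [-1, 0.12, 0, -0.61, 0, -0.042, 0],
])

```text
clock: 23.22
position: [0.5339, -0.2636, 0.213]
tool_rot: [-3.141, 0.174, 2.976]
force: [0.8, -0.9, -3.5]
grip_width: 0.0107
```

```bash
python3 - <<'E'
from h import *
for n in("scene","top"): cv2.imwrite(f"pics/{n}17.png",cams.grab_frame(n))
crop("pics/scene17.png","pics/s17.png",90,165,210,300,5)
crop("pics/top17.png","pics/t17.png",350,110,450,240,5)
F=np.mean([telemetry.observe()['force'] for _ in range(5)],0);print(F)
E
```

```text
[ 0.5961  0.6021 -3.7239]
```

View pics/s17.png

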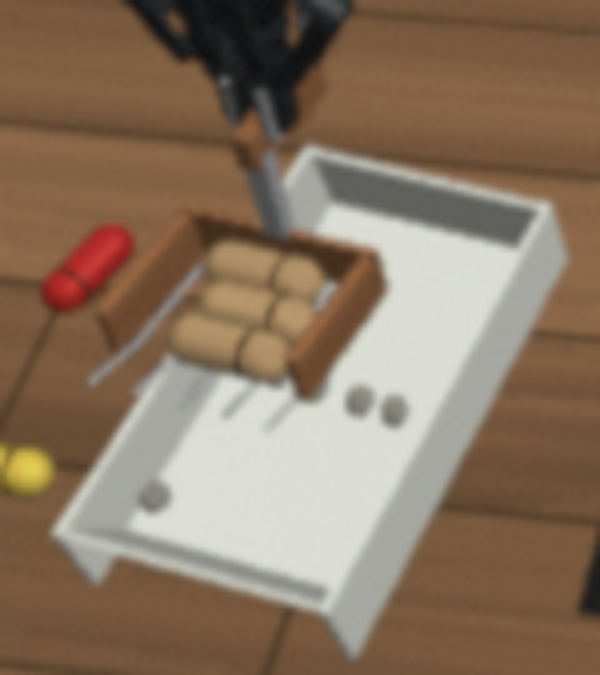

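View pics/t17.png

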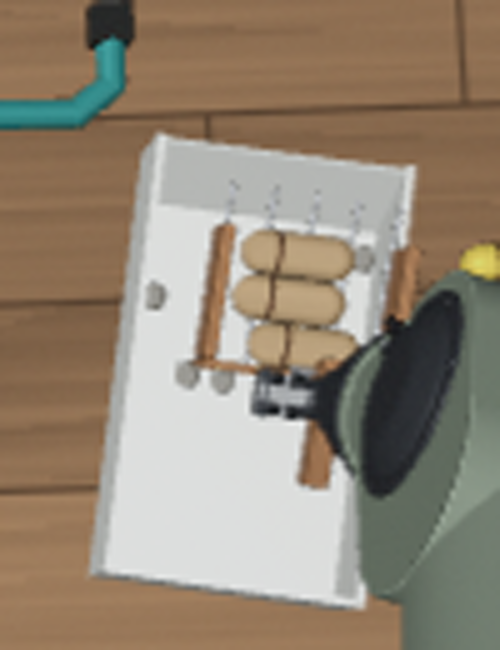

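```bash
python3 - <<'E'
from h import *
for a in((-.05,0,.15,-8),(-.05,.0,.15,-4)): pl(*a)
E
```

```text
(-0.05, 0, 0.15, -8) TCP [ 0.4671 -0.2522  0.2359] cmd [0.416, 0.0004, -0.2341, -0.0003, 0.0415, 0.0022]
(-0.05, 0.0, 0.15, -4) TCP [ 0.4731 -0.2533  0.2408] cmd [0.3699, 0.0003, -0.2594, -0.0004, 0.1304, 0.0022]
```

Call:
arm_command([
  [-1, 0.04, 0, -0.03, 0, 0, 0],
  [-1, 0.12, 0, -0.08, 0, 0, 0],
  [-1, 0.22, 0, -0.13, 0, 0.01, 0],
  [-1, 0.31, 0, -0.18, 0, 0.02, 0],
  [-1, 0.38, 0, -0.22, 0, 0.04, 0],
  [-1, 0.41, 0, -0.234, 0, 0.04, 0],
  [-1, 0.41, 0, -0.234, 0, 0.04, 0],
])

```text
clock: 24.2
position: [0.468, -0.2526, 0.2365]
tool_rot: [-3.141, 0.142, 2.976]
force: [0.1, 0.2, -3.3]
grip_width: 0.0109
```

```bash
python3 - <<'E'
from h import *
for n in("scene","top"): cv2.imwrite(f"pics/{n}18.png",cams.grab_frame(n))
crop("pics/scene18.png","pics/s18.png",90,145,220,300,5)
crop("pics/top18.png","pics/t18.png",350,110,450,240,5)
E
```

```text
(no output)
```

View pics/s18.png

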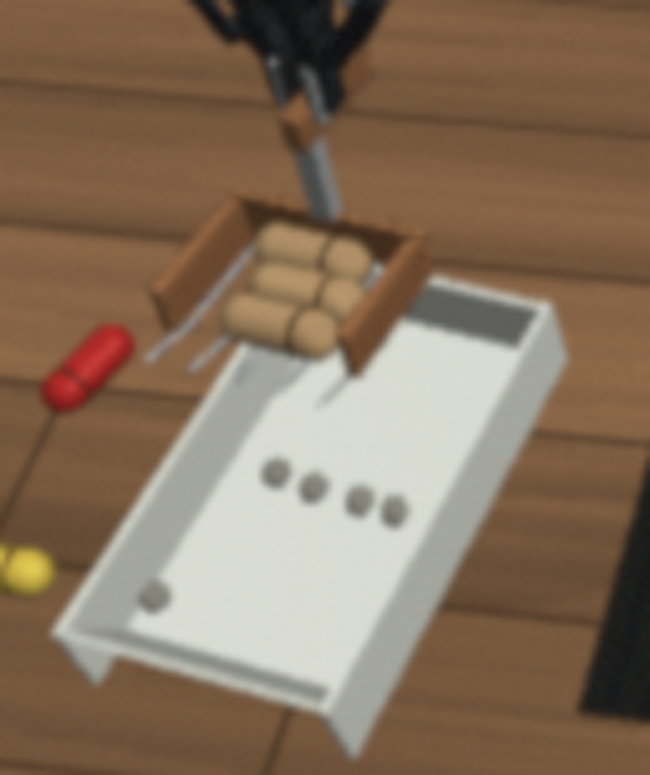

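View pics/t18.png

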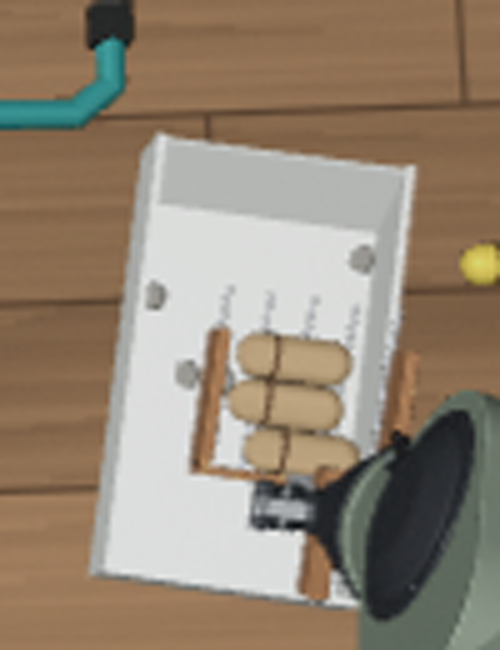

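Counting both views, all six pebbles are in the tub: scene crop (277,473), (313,488), (360,501), (395,511) and (155,597), plus top crop (155,295). All three pegs are in the scoop. Now I'll carry it to the mat, nose slightly up.

```bash
python3 - <<'E'
from h import *
p0,R0,_=pose()
for a in((.51,.012,.22,3.013,np.radians(-6)),(.5252,.012,.104,3.013,0.)):
    p,R=tgt(*a);print(cmd(p,R,p0,R0).tolist())
E
```

```text
[0.0308, 1.7849, 0.1041, -0.0064, 0.0468, -0.0462]
[0.0409, 1.802, 0.8838, -0.004, 0.1801, -0.0465]
```

Call:
arm_command([
  [-1, 0, 0.04, 0, 0, 0, 0],
  [-1, 0, 0.12, 0, 0, 0, 0],
  [-1, 0, 0.24, 0, 0, 0, 0],
  [-1, 0.01, 0.37, 0, 0, 0, 0],
  [-1, 0.01, 0.5, 0.01, 0, 0.01, -0.01],
  [-1, 0.015, 0.63, 0.02, 0, 0.01, -0.02],
  [-1, 0.02, 0.76, 0.03, 0, 0.02, -0.03],
  [-1, 0.02, 0.89, 0.04, 0, 0.02, -0.04],
])

```text
clock: 25.3
position: [0.4881, -0.1189, 0.2298]
tool_rot: [-3.137, 0.126, 3.009]
force: [-0.2, -0.3, -2.8]
grip_width: 0.0109
```

Call:
arm_command([
  [-1, 0, 0.13, 0, 0, 0, 0],
  [-1, 0, 0.26, 0, 0, 0, 0],
  [-1, 0, 0.39, 0, 0, 0, 0],
  [-1, 0, 0.52, 0, 0, 0, 0],
  [-1, 0, 0.65, 0, 0, 0, 0],
  [-1, 0, 0.77, 0, 0, 0, 0],
  [-1, 0, 0.85, 0, 0, 0, 0],
  [-1, 0, 0.89, 0, 0, 0, 0],
])

```text
clock: 26.3
position: [0.5058, 0.0127, 0.2292]
tool_rot: [-3.137, 0.125, 3.009]
force: [-0.5, 0.3, -3.1]
grip_width: 0.0104
```

```bash
python3 - <<'E'
from h import *
p0,R0,_=pose()
for a in((.51,.012,.13,3.013,np.radians(-4)),(.5252,.012,.104,3.013,0.)):
    p,R=tgt(*a);print(cmd(p,R,p0,R0).tolist())
for n in("scene","top"): cv2.imwrite(f"pics/{n}19.png",cams.grab_frame(n))
crop("pics/scene19.png","pics/s19.png",170,120,310,280,4)
E
```

```text
[0.0543, 0.0025, 0.6599, -0.0066, 0.0709, -0.0054]
[-0.0236, 0.0168, 0.8444, -0.0064, 0.1597, -0.0056]
```

View pics/s19.png

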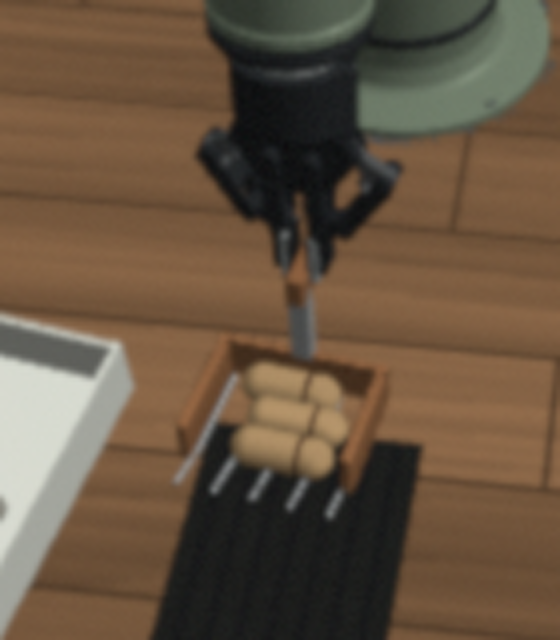

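Call:
arm_command([
  [-1, 0.0, 0, 0.06, 0, 0, 0],
  [-1, 0.0, 0, 0.18, -0.006, 0.02, 0],
  [-1, 0, 0, 0.32, -0.006, 0.04, 0],
  [-1, -0.01, 0.01, 0.46, -0.006, 0.06, -0.005],
  [-1, -0.015, 0.015, 0.6, -0.006, 0.09, -0.005],
  [-1, -0.02, 0.017, 0.72, -0.006, 0.12, -0.005],
  [-1, -0.024, 0.017, 0.8, -0.006, 0.15, -0.005],
  [-1, -0.024, 0.017, 0.844, -0.006, 0.16, -0.005],
])

```text
clock: 27.4
position: [0.5253, 0.0108, 0.103]
tool_rot: [-3.141, -0.002, 3.011]
force: [0.9, -0.6, -3.3]
grip_width: 0.0107
```

Call:
arm_command([
  [-1, 0, 0, 0.01, 0, 0, 0],
  [-1, 0, 0, 0.018, 0, 0, 0],
  [-1, 0, 0, 0.024, 0, 0, 0],
  [-1, 0, 0, 0.024, 0, 0, 0],
])

```text
clock: 27.9
position: [0.5254, 0.0111, 0.1008]
tool_rot: [-3.141, 0.0, 3.012]
force: [-0.3, 0.1, -3.0]
grip_width: 0.0108
```

```bash
python3 - <<'E'
from h import *
for n in("scene","top"): cv2.imwrite(f"pics/{n}20.png",cams.grab_frame(n))
crop("pics/scene20.png","pics/s20.png",180,150,310,290,5)
print(pose()[0],telemetry.observe()['tool_rot'])
E
```

```text
[0.5254 0.0112 0.1007] [-3.1413  0.0003  3.0116]
```

View pics/s20.png

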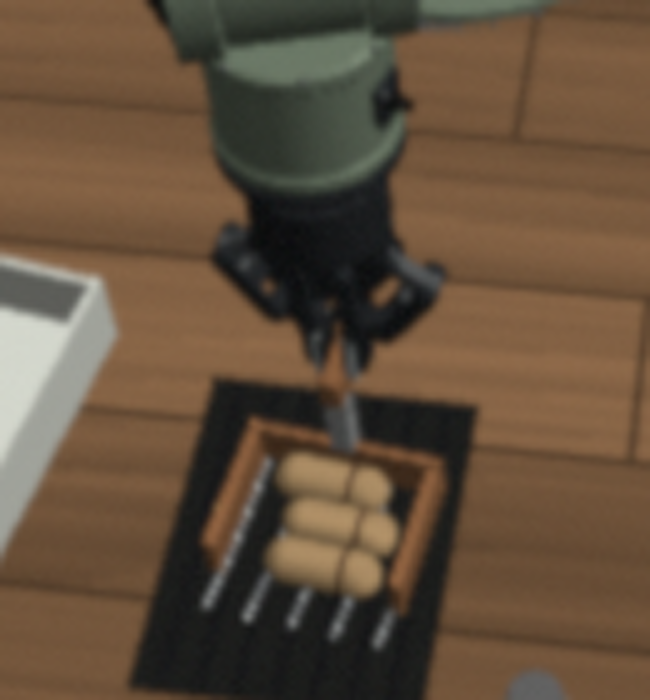

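Pegs are still in. I'll lower the last 1–2 mm to contact.

Call:
arm_command([
  [-1, 0, 0, 0.005, 0, 0, 0],
  [-1, 0, 0, 0.01, 0, 0, 0],
  [-1, 0, 0, 0.01, 0, 0, 0],
])

```text
clock: 28.38
position: [0.5254, 0.0113, 0.0994]
tool_rot: [-3.141, 0.0, 3.012]
force: [-2.8, 1.2, 7.3]
grip_width: 0.0108
```

Call:
arm_command([
  [-1, 0, 0, -0.003, 0, 0, 0],
  [-0.6, 0, 0, -0.003, 0, 0, 0],
  [-0.4, 0, 0, -0.003, 0, 0, 0],
  [0, 0, 0, -0.003, 0, 0, 0],
  [0.3, 0, 0, -0.003, 0, 0, 0],
  [0.3, 0, 0, -0.003, 0, 0, 0],
])

```text
clock: 29.12
position: [0.5253, 0.0111, 0.0995]
tool_rot: [-3.141, -0.0, 3.011]
force: [-0.5, -0.1, 0.7]
grip_width: 0.0556
```

Call:
arm_command([
  [0.3, 0, 0, -0.1, 0, 0, 0],
  [0.3, 0, 0, -0.3, 0, 0, 0],
  [0.3, 0, 0, -0.6, 0, 0, 0],
  [0.3, 0, 0, -0.9, 0, 0, 0],
  [0.3, 0.3, 0, -1, 0, 0, 0],
  [0.3, 0.6, 0, -1, 0, 0, 0],
  [0.3, 0.6, 0, -1, 0, 0, 0],
])

```text
clock: 30.0
position: [0.434, 0.023, 0.2509]
tool_rot: [-3.141, 0.001, 3.012]
force: [0.8, 0.2, -0.1]
grip_width: 0.0552
```

```bash
python3 - <<'E'
from h import *
for n in("scene","top"): cv2.imwrite(f"pics/{n}21.png",cams.grab_frame(n))
crop("pics/top21.png","pics/t21.png",225,90,465,240,3)
crop("pics/scene21.png","pics/s21.png",90,180,360,340,3)
E
```

```text
(no output)
```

View pics/t21.png

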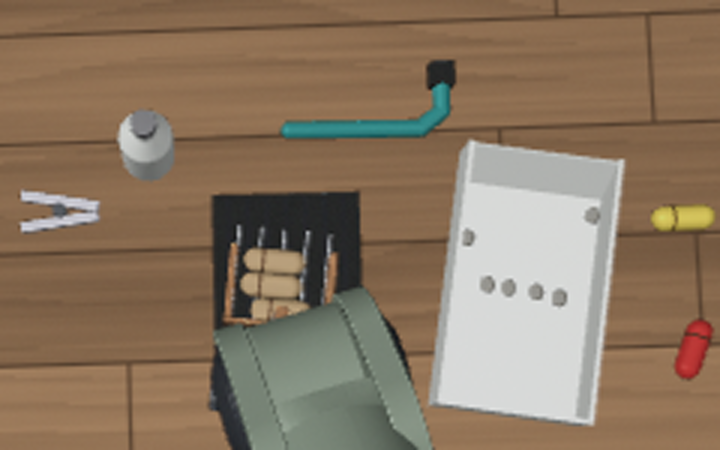

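View pics/s21.png

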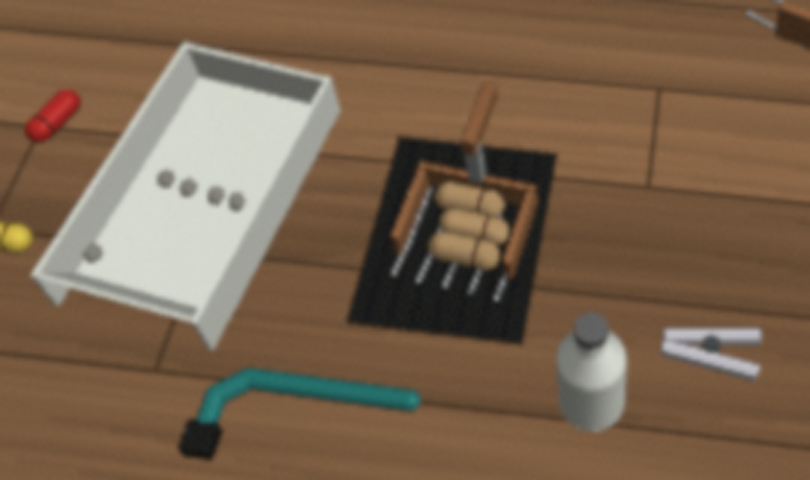

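All six pebbles are in the tub (top crop), and the scoop stands on the mat with the three pegs. Bottle, snorkel and clamp sit at the same pixels as before. I'll hand it in.

```bash
python3 - <<'E'
from h import *
a=cv2.imread("pics/top0.png").astype(int);b=cv2.imread("pics/top21.png").astype(int)
for nm,(u0,v0,u1,v1) in dict(bottle=(255,120,290,155),snork=(312,105,382,140),clamp=(228,150,262,170)).items(): print(nm,np.abs(a-b)[v0:v1,u0:u1].mean())
print(job.job_done())
E
```

```text
bottle 3.405442176870748
snork 3.134829931972789
clamp 3.3995098039215685
the job is handed in; nothing more can be done
None
```

I drew the scoop out of the cubby by its left cheek, laid it on the mat and let go. I then took it by the handle, scooped up all three pegs, set the scoop back on the mat and released it. The job was handed in at about 30 s of the 72 s allowed.

**Last checks:**
- The final pictures show all three pegs lying in the scoop, which stands on the mat.
- All six pebbles are in the tub, counted in the top view.
- The tool was level at release. I judged the scoop itself level from the pictures and did not measure its tilt.
- The bottle, snorkel and clamp show only noise-level change against the first top picture.

**Forces:** the highest wrist force I saw was about 30 N, while feeling for the tub floor.

**What disagreed:**
- The scene camera showed the scoop 2–3 px (about 10 mm) lower than the top view and the arm's own position did. I relied on the top view, the arm position and contact force instead.
- The gripper width read about 3.5 mm under the real thickness of the cheek and the handle.

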